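# Refit the hooked cover of an air-filter box

### The job

Close the grey air-filter box that sits on the sloped stand: turn its yellow turn-button crosswise, clear of the opening, then take the red lid, hold it well tilted to its seat (about 20 degrees, handle up, the edge without tabs raised) and hook its two steel tabs in under the box's lip. Swing the lid down under control (do not let it fall shut) until it is flush all round, then turn the button back fully over the lid's edge and let go. Leave the other things on the bench where they are.

Things in the scene. Friction and masses are not known exactly. Their poses are not given: they have to be found in the camera images.
- airbox: Grey open box fixed on a stand, 184 (x) x 126 (y) mm. Origin: centre of its underside. Its z (normal of the opening) leans 0.37 rad (21 deg) from vertical towards its own -x end, so that the -x end (hook end, roughly nearest the robot) is low and the +x end (turn-button) high. In its frame the lid rests at z = 55 on ledges along the sides (|y| 46 to 58); the yellow filter inside reaches only z = 36.
- seat (a point): centre of the lid's seat, (0, 0, 55) mm in the box's frame, axes as the box's. Seated, the lid's origin is here, within 4 mm in x and 3 in y, axes parallel. Rims at |y| 58 to 63 and x 74 to 80 rise 6 mm above the seat. Enter from above with the lid's +x edge raised, push the tabs in -x under the lip, then swing down about the hooked edge.
- lip (a point): middle of the lip's lower inner edge, (-76, 0, 62) mm in the box's frame. The lip spans the box's width, x -92 to -76, z 62 to 67; the wall that carries it has its inner face at x = -87. Below the lip, between the ledges (|y| under 46), is empty space for the tabs, which may dip below the seat while the lid is tilted.
- lid: Red flat lid, about 0.25 kg (varies), lying on the bench, black handle up. Plate 140 (x) x 110 (y) x 5 mm; origin: centre of the plate's underside, z up. Two steel tabs, 28 wide, 14 long, 5 thick, level with the plate, at its -x edge (x -84 to -70, y +-27). Handle rib: x -30 to 20, 12 mm thick in y, z 5 to 37: grip it across its thickness, fingertips just above the plate.
- tab_l (a point): middle of the end of the lid's tab at its +y side, (-84, 27, 2.5) mm in the lid's frame
- tab_r (a point): middle of the end of the lid's tab at its -y side, (-84, -27, 2.5) mm in the lid's frame
- latch (a joint): turn-button angle about the box's z: 0 = tongue points to the box's -x, over the lid's edge (locked, stop); grows anticlockwise seen from above (tongue towards -y) to a stop at 2.0. At 1.4 to 1.75 it is crosswise and clear. Starts at 0 to 0.5, stays where left, turns with 0.05 N m. Tongue 12 mm wide, reaches 30 mm from the axis, z 62 to 66 in the box's frame (2 mm above a seated lid).
- latch_grip (a point): on the turn-button's axis, at (86, 0, 87) mm in the box's frame; its axes turn with the button (-x along the tongue). Its grip fin is 34 mm long along the tongue, 10 mm thick, z 66 to 96 mm in the box's frame: grip it across its thickness, tool along the box's z axis.
- oil_bottle: bystander: green upright bottle, 62 mm diameter, 190 mm tall, stands between the two work places; origin at the centre of its underside
- bolt_jar: bystander: small glass jar, 56 mm diameter, 70 mm tall; origin at the centre of its underside
- head_lamp: bystander: round vehicle lamp lying lens up, 88 mm diameter, 50 mm tall; origin at the centre of its underside
- hammer: bystander: hammer lying flat, beyond the work places; origin under its middle, x along its length
- spanner: bystander: spanner lying flat, beyond the work places; origin under its middle, x along its length
- screwdriver: bystander: orange-handled screwdriver lying flat, on the robot's side of the work places; origin under its middle, x along its length
- brush: bystander: brush lying flat, on the robot's side of the work places; origin under its middle, x along its length

How it is judged:
On the way, in this order (a step that is already met when the one before it is completed fails the run):
1. the turn-button is turned crosswise, clear of the opening (value of joint latch above 1.3 rad), for 0.1 s.
2. both tabs are in under the lip while the lid is still tilted at least 11 degrees to its seat (x of tab_l in the frame of airbox between -0.095 and -0.0785 m and z of tab_l in the frame of airbox between 0.035 and 0.0615 m and y of tab_l in the frame of airbox between -0.05 and 0.05 m and x of tab_r in the frame of airbox between -0.095 and -0.0785 m and z of tab_r in the frame of airbox between 0.035 and 0.0615 m and y of tab_r in the frame of airbox between -0.05 and 0.05 m and angle between the z axis of lid and the z axis of airbox, either way round above 0.2 rad), for 0.1 s.
3. the lid is swung down flush on its seat, tabs under the lip, while the button is still open (x of tab_l in the frame of airbox between -0.095 and -0.0785 m and z of tab_l in the frame of airbox between 0.035 and 0.0615 m and y of tab_l in the frame of airbox between -0.05 and 0.05 m and x of tab_r in the frame of airbox between -0.095 and -0.0785 m and z of tab_r in the frame of airbox between 0.035 and 0.0615 m and y of tab_r in the frame of airbox between -0.05 and 0.05 m and angle between the z axis of lid and the z axis of airbox, either way round below 0.035 rad and z of lid in the frame of seat between -0.003 and 0.003 m and value of joint latch above 1.1 rad), for 0.2 s.
At the end, for the whole second after the job is handed in: the lid lies flush on its seat (within 2 degrees and 3 mm of height), both tabs under the lip, at rest and released, and the turn-button is back over its edge (within 0.25 rad of the locked stop) (x of tab_l in the frame of airbox between -0.095 and -0.0785 m and z of tab_l in the frame of airbox between 0.035 and 0.0615 m and y of tab_l in the frame of airbox between -0.05 and 0.05 m and x of tab_r in the frame of airbox between -0.095 and -0.0785 m and z of tab_r in the frame of airbox between 0.035 and 0.0615 m and y of tab_r in the frame of airbox between -0.05 and 0.05 m and angle between the z axis of lid and the z axis of airbox, either way round below 0.035 rad and z of lid in the frame of seat between -0.003 and 0.003 m and value of joint latch below 0.25 rad and linear speed of lid below 0.02 m/s and contact force between the fingers and lid below 0.2 N); the robot touches nothing.
It fails at once if the hooked lid falls shut (turns faster than 3 rad/s) ((x of tab_l in the frame of airbox between -0.095 and -0.0785 m and z of tab_l in the frame of airbox between 0.035 and 0.0615 m and y of tab_l in the frame of airbox between -0.05 and 0.05 m and x of tab_r in the frame of airbox between -0.095 and -0.0785 m and z of tab_r in the frame of airbox between 0.035 and 0.0615 m and y of tab_r in the frame of airbox between -0.05 and 0.05 m) and angular speed of lid above 3 rad/s).
It fails at once if another thing on the bench is moved more than 30 mm (distance of any of oil_bottle, bolt_jar, head_lamp, hammer, spanner, screwdriver, brush from where it was at the start of the episode above 0.03 m).
It also fails if it takes over 72 s, if anything falls off the work surface, if the arm or the gripper's body presses on something with over 40 N, if the wrist force passes 120 N, or if a joint passes its speed limit or range.

### The arm

A 7-joint arm with a two-finger parallel gripper is mounted at the origin on the work surface. World frame = base frame: x ahead of the robot, y to its left, z up, the work surface at z = 0. Lengths are in m, angles in rad, forces in N, time in s.
With the tool pointing down it reaches from about 0.425 to 0.875 m from the base axis. Payload 8.4 kg.
Tool frame: the origin (TCP) lies at the centre of the arm's flange, where the gripper is bolted on; the fingertips stand 182 mm ahead of it and the grasp point (between the pads) lies 164 mm ahead of it; z points along the fingers, y is the direction in which the jaws open and shut (so a half turn about z gives the same grasp; the last joint's range is limited). The gripper opens to 87 mm and grips with 3 to 60 N. Pads are 19 mm wide; open, the fingers measure 117 mm over their backs; the gripper's body (75 mm by 190 mm) begins 51 mm behind the grasp point.
Start: joints at [1.234, 0.333, 0.04, 1.465, -0.013, 1.343, -0.059], TCP at [0.153, -0.632, 0.405] pointing down, gripper open.
Joint ranges: [-2.58, 2.58], [-0.38, 2.09], [-1.3, 1.39], [0.25, 2.4], [-1.5, 4.64], [0.08, 2.09], [-2.65, 2.65]. Speed limits (rad/s): [2.22, 2.22, 2.79, 2.79, 3.14, 3.14, 3.14].

### API

Orientations are given as a rotation vector (axis times angle).
In Python, from cell import state, snapshot, camera_info, finish_job gives the robot as it stands.
- The arm moves only by the tool play_rows, never from a script. Its argument "series" is a list of rows, each a list of 7 numbers: the shift along the tool's x, y, z in cm, then the turn, a rotation vector about the tool's x, y, z in rad, then the finger opening in cm, from 0 to 8.7. In form: [[tx, ty, tz, rx, ry, rz, claw], ...]. A call has 1 to 5 rows; each row shifts and turns the commanded pose from where the row before left it, along the tool's axes as they then stand; what a row does not reach is not made up. A row lasts 1/10 s, in which the tool goes at most 50 mm and 8.59 degrees, less where a joint would pass 70% of its speed; a pose out of reach is approached as far as the arm can. A call with a gripper value outside its range is refused whole. The fingers move at their own pace and stop on an object; the grip force is fixed at half the most. Time passes only in rows, so rows that do not move let the fingers close. It gives the time, the measured TCP pose, the force and the opening at its end, in the units of the state.
- state(): the state, without advancing time (a new reading comes with each control period).
- snapshot(name): name is "scene" or "side" or "wrist"; returns the picture (420x560x3 uint8, red, green, blue); there is no depth.
- camera_info(name): a dict with "fx", "fy", "cx", "cy" (pixels), "k1" (the pictures are not rectified: a ray, as slopes to the right and down, at radius r is drawn at 1 + k1 r^2 times it, then the intrinsics apply), "view" (4x4, takes a point from world to camera coordinates). Camera axes: x right, y down, z forward; pixel columns grow to the right and rows downward; lengths in m; the calibration is good to about 2 mm. A picture is of the moment at which its call begins: read the wrist's pose just before it. camera_info takes no time and is no camera call; for the wrist camera it gives the pose at the moment of the call.
- finish_job(): hands the job in, once; it reports no verdict.
The state is a dict: "time": time; "qpos": joint angles; "joint_vel": joint speeds; "tau": joint torques, N m; "ee_pos": TCP position; "eef_rot": TCP orientation; "force": force on the tool from outside, world axes, zero at the start; "moment": the same for the moment, N m; "grip_width": finger opening in m.
Only numpy, scipy, OpenCV 4.12 (cv2) and the standard library are available. Lean on these libraries where they do the work, as an engineer would, in place of code of your own. Each camera call takes 0.05 s, during which the arm holds its last target.

## Working session

There is one attempt and no reset: what is moved stays moved. The work goes in short steps, Python scripts to look and compute and a tool call to move; the robot and the scene stay as the last step left them, time stands still between calls to the robot, and variables do not carry over. Pictures are saved under pics/ and viewed, and the job is handed in when it is done.

Besides the shell and the picture viewer there is one more tool, called as name(argument=value, ...), one argument or row to a line, values as JSON. play_rows: Moves the arm, as the interface text tells. Its arguments: {"type":"object","properties":{"series":{"type":"array"}},"required":["series"]}

```bash
ls -la; mkdir -p pics; python3 - <<'E'
from cell import *
import cv2
s=state();print(s)
for n in ["scene","side","wrist"]:
    im=snapshot(n);cv2.imwrite(f"pics/{n}0.png",im[:,:,::-1]);c=camera_info(n);print(n,c)
E
```

```text
total 12
drwxr-xr-x  3 agent agent 4096 Dec  7 14:28 .
drwxr-xr-x 23 root  root  4096 Dec  7 14:28 ..
drwxr-xr-x  2 agent agent 4096 Dec  7 14:28 pics
{'time': 0.0, 'qpos': array([ 1.23381368,  0.33386396,  0.03988679,  1.46631153, -0.01339785,
        1.34329212, -0.05851233]), 'joint_vel': array([-7.07443422e-04,  3.14932221e-04,  8.97241000e-05, -1.36916132e-03,
        1.50495096e-03, -4.36364982e-05,  1.24327688e-03]), 'tau': array([ 2.84221442e-04, -6.56352067e+01,  1.33527093e+00, -4.03799450e+01,
       -5.97887859e-02,  4.47131926e-02,  1.36223553e-04]), 'ee_pos': array([ 0.15304244, -0.63152749,  0.40386986]), 'eef_rot': array([-3.11785425e+00, -3.72376125e-01,  4.76484419e-04]), 'force': array([ 0.20515165, -0.13431075,  0.18943323]), 'moment': array([ 0.04706958, -0.02257102,  0.00391716]), 'grip_width': 0.08710006671402963}
scene {'fx': 430.7313204668242, 'fy': 430.7313204668242, 'cx': 277.7999193254925, 'cy': 211.38658864186553, 'k1': -0.005613759373838509, 'view': array([[ 0.35216785,  0.93592155, -0.00535271, -0.20448501],
       [ 0.71546536, -0.27289304, -0.6431475 
[... 411 characters left out ...]
7.39209664e-01,
         3.04868131e-01],
       [ 3.76363233e-01,  6.36225129e-01, -6.73474797e-01,
         8.29395172e-01],
       [ 0.00000000e+00,  0.00000000e+00,  0.00000000e+00,
         1.00000000e+00]])}
wrist {'fx': 372.0185243279605, 'fy': 372.0185243279605, 'cx': 281.62641619618626, 'cy': 214.53537314028085, 'k1': -0.08938520495853712, 'view': array([[ 2.35760777e-01, -9.71811121e-01, -3.02123141e-05,
        -6.49909171e-01],
       [-9.35170284e-01, -2.26880188e-01,  2.71996177e-01,
        -3.32632722e-02],
       [-2.64335764e-01, -6.40977763e-02, -9.62298331e-01,
         3.89377284e-01],
       [ 0.00000000e+00,  0.00000000e+00,  0.00000000e+00,
         1.00000000e+00]])}
```

View pics/scene0.png

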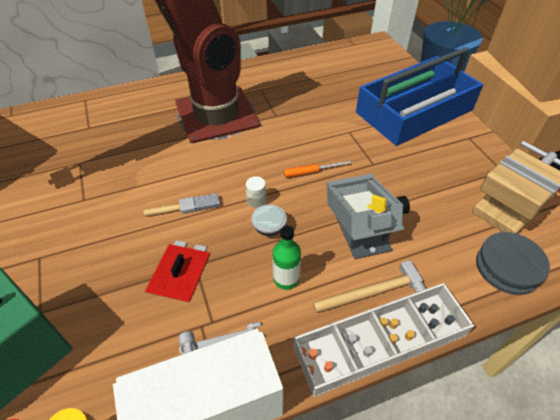

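View pics/side0.png

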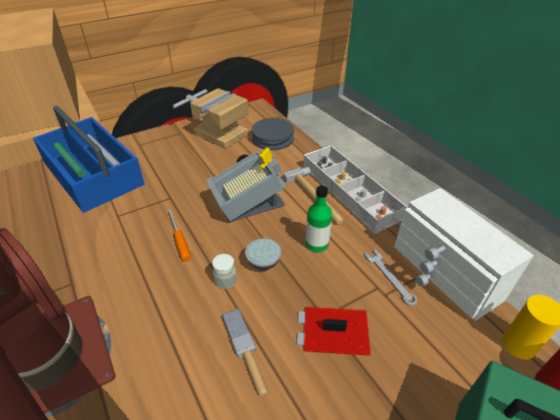

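View pics/wrist0.png

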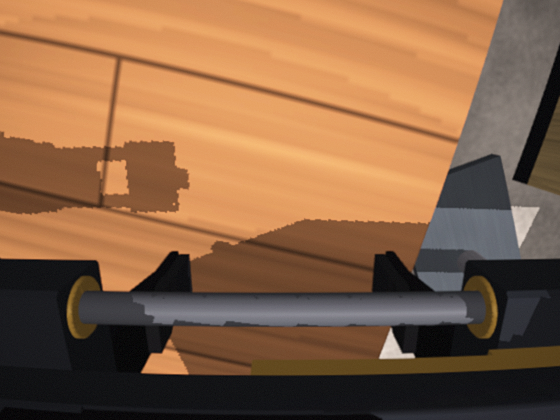

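```bash
python3 - <<'E'
import cv2
a=cv2.imread("pics/scene0.png");b=cv2.imread("pics/side0.png")
def z(im,x,y,w,h,k,n):
    cv2.imwrite(n,cv2.resize(im[y:y+h,x:x+w],None,fx=k,fy=k,interpolation=cv2.INTER_CUBIC))
z(a,315,165,100,95,6,"pics/z1.png");z(b,200,140,100,95,6,"pics/z2.png")
z(a,135,230,90,75,8,"pics/z3.png");z(b,285,295,95,70,8,"pics/z4.png")
E
```

```text
(no output)
```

View pics/z1.png

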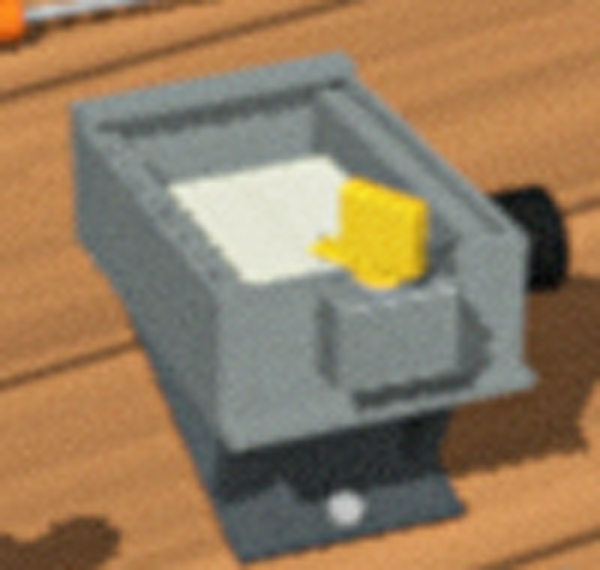

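View pics/z2.png

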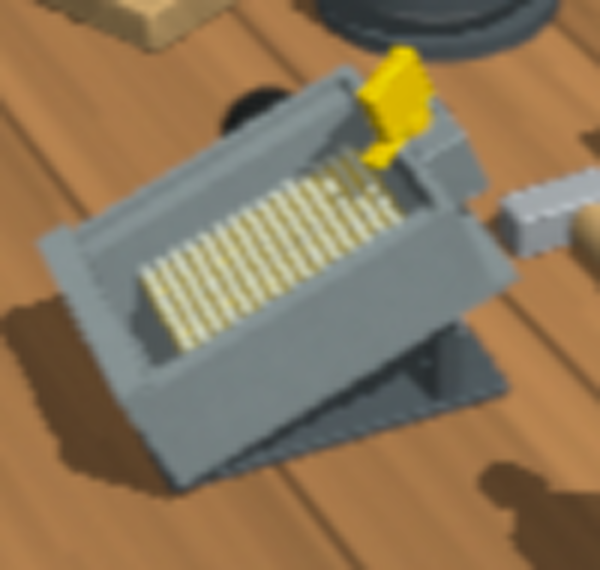

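View pics/z3.png

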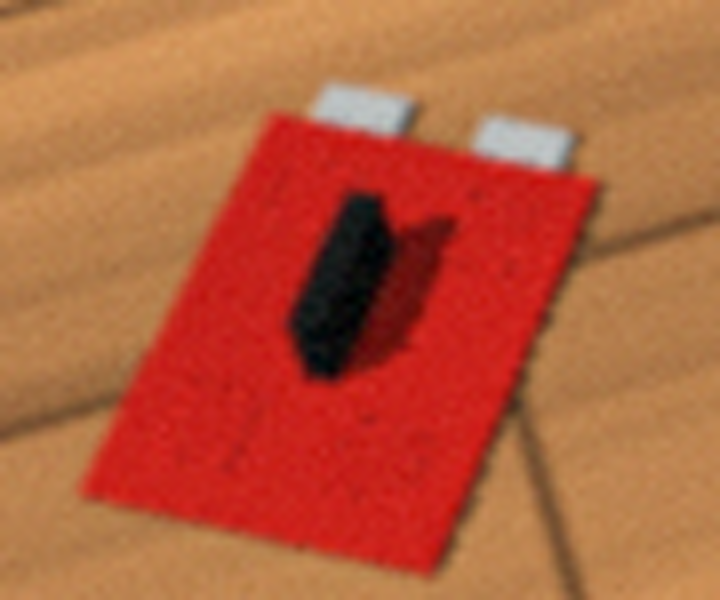

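View pics/z4.png

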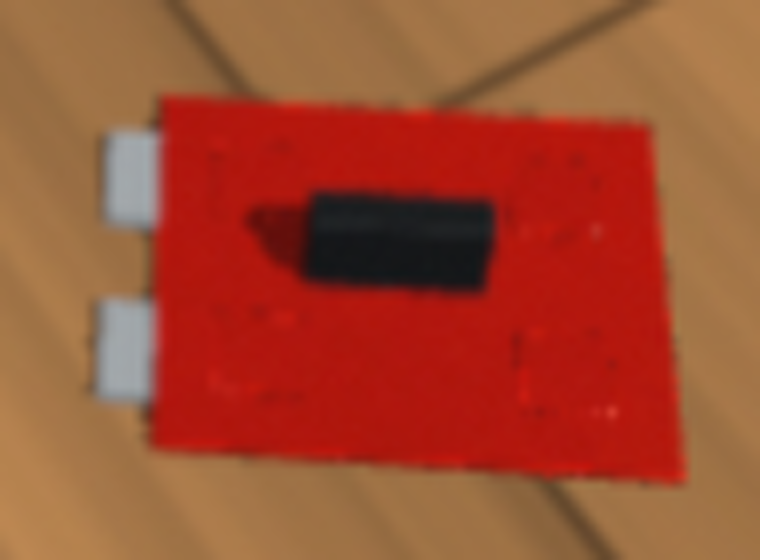

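```bash
cat > h.py <<'E'
import numpy as np, cv2
from scipy.optimize import least_squares
from scipy.spatial.transform import Rotation as R
from cell import *
def proj(ci,P):
    P=np.atleast_2d(P);V=ci["view"];c=P@V[:3,:3].T+V[:3,3]
    s=c[:,:2]/c[:,2:];r2=(s**2).sum(1,keepdims=True);s=s*(1+ci["k1"]*r2)
    return np.c_[s[:,0]*ci["fx"]+ci["cx"],s[:,1]*ci["fy"]+ci["cy"]]
E
cat > fit.py <<'E'
from h import *
C=camera_info("scene");S=camera_info("side")
def zz(off,k,L):
    return [((off[0]+(u+.5)/k-.5,off[1]+(v+.5)/k-.5),p) for u,v,*p in L]
bs=zz((315,165),6,[(75,105,-92,-63,67),(347,55,-92,63,67),(82,240,-92,-63,0),(527,240,80,63,61),(218,290,80,-63,61),(232,448,92,-63,0),(535,378,92,63,0)])
bd=zz((200,140),6,[(40,240,-92,63,67),(125,400,-92,-63,67),(180,490,-92,-63,0),(515,275,92,-63,0),(455,205,80,-63,61),(345,68,80,63,61)])
ls=zz((135,230),8,[(270,115,-70,-55,5),(600,180,-70,55,5),(430,577,70,55,5),(82,493,70,-55,5)])
ld=zz((285,295),8,[(160,95,-70,55,5),(150,445,-70,-55,5),(650,125,70,55,5),(685,483,70,-55,5)])
def fit(a,b,x0,free):
    def res(p):
        r=[]
        rot=R.from_euler("ZY",[p[3],p[4] if free else x0[4]])
        for ci,L in ((C,a),(S,b)):
            if not L: continue
            W=rot.apply(np.array([q for _,q in L])/1000.)+p[:3]
            r.append((proj(ci,W)-np.array([u for u,_ in L])))
        return np.concatenate(r)
    f=lambda p:res(p).ravel()
    s=least_squares(f,x0,loss="soft_l1");print(s.x.round(4),"rms",np.sqrt((f(s.x)**2).mean()).round(2));print(res(s.x).round(1).tolist())
    return s.x
for fr in (0,1):
    fit(bs,bd,[0.6,.1,.05,0,-.37],fr)
for a,b in((bs,[]),([],bd)): fit(a,b,[0.6,.1,.05,0,-.37],0)
for a,b in((ls,ld),(ls,[]),([],ld)): fit(a,b,[0.6,-.3,.0,0,0],0)
E
python3 fit.py
```

```text
[ 0.5969  0.2236  0.0476 -0.1141 -0.37  ] rms 0.75
[[-0.5, -0.2], [-0.5, -0.4], [-0.7, -0.1], [0.3, -0.3], [0.3, 1.8], [0.1, 0.7], [0.1, 1.7], [-0.9, -0.2], [-1.6, -0.2], [-0.2, -0.7], [0.5, 0.6], [-0.5, 0.1], [0.3, -1.1]]
[ 0.5976  0.2235  0.0482 -0.1219 -0.3891] rms 0.66
[[-0.3, 0.1], [-0.2, 0.1], [-0.4, 0.4], [0.2, -0.8], [-0.1, 0.9], [-0.1, 0.1], [0.1, 1.4], [-0.7, 0.0], [-1.8, 0.1], [0.1, -0.6], [0.5, 0.2], [-0.9, -0.2], [0.2, -1.5]]
[ 0.5888  0.2299  0.0376 -0.1187 -0.37  ] rms 0.54
[[0.2, -0.3], [-0.2, -0.3], [-0.1, -0.5], [-0.2, -0.5], [0.4, 1.2], [0.2, -0.2], [-0.4, 1.1]]
[ 0.6026  0.2343  0.0372 -0.0982 -0.37  ] rms 0.46
[[-0.2, 0.5], [-0.4, -0.0], [0.8, -0.8], [0.4, 0.5], [-0.4, 0.2], [0.0, -0.5]]
[ 0.5605 -0.2488 -0.0029 -0.6066  0.    ] rms 0.27
[[0.0, -0.1], [-0.1, 0.4], [0.1, 0.1], [-0.7, 0.3], [-0.2, -0.1], [-0.4, 0.2], [-0.0, -0.2], [-0.1, -0.3]]
[ 0.5572 -0.2485 -0.0072 -0.6044  0.    ] rms 0.23
[[0.1, -0.1], [-0.1, 0.3], [0.3, -0.3], [-0.3, 0.1]]
[ 0.5615 -0.2483 -0.0049 -0.6084  0.    ] rms 0.13
[[0.1, 0.0], [-0.2, 0.2], [0.1, 0.0], [-0.1, -0.2]]
```

```bash
cat >> h.py <<'E'
def unproj(ci,uv,z=0.):
    u=np.array([(uv[0]-ci["cx"])/ci["fx"],(uv[1]-ci["cy"])/ci["fy"]]);s=u.copy()
    for _ in range(10): s=u/(1+ci["k1"]*(s@s))
    V=ci["view"];o=-V[:3,:3].T@V[:3,3];d=V[:3,:3].T@np.r_[s,1]
    return o+d*(z-o[2])/d[2]
E
python3 - <<'E'
from h import *
C=camera_info("scene");S=camera_info("side")
for n,p in dict(bottle=(287,281),jar=(257,201),lamp=(269,227),sd=(318,170),brush=(182,206),hamR=(412,272),hamL=(320,303)).items(): print(n,unproj(C,p).round(3))
for n,p in dict(bottle=(318,244),jar=(225,279),lamp=(263,260)).items(): print(n,unproj(S,p).round(3))
s=state();print(R.from_rotvec(s["eef_rot"]).as_matrix().round(3))
b=np.array([.5969,.2236,.0476]);Rb=R.from_euler("ZY",[-.1141,-.37])
for phi in(0,.25,.5):
    Rl=R.from_euler("z",phi)
    pts=np.array([[-17,-5,96],[-17,5,96],[17,-5,96],[17,5,96],[-30,0,66]])/1000.
    q=Rl.apply(pts)+[.086,0,0]
    W=Rb.apply(q)+b
    print(phi,((proj(C,W)-[315,165])*6).round().astype(int).tolist(),((proj(S,W)-[200,140])*6).round().astype(int).tolist())
print(b+Rb.apply([.086,0,.087]),b+Rb.apply([.086,0,.087+.164]))
E
```

```text
bottle [ 0.677 -0.013  0.   ]
jar [0.413 0.002 0.   ]
lamp [0.51  0.002 0.   ]
sd [0.363 0.207 0.   ]
brush [ 0.358 -0.194  0.   ]
hamR [0.761 0.276 0.   ]
hamL [0.758 0.036 0.   ]
bottle [ 0.674 -0.016  0.   ]
jar [0.411 0.002 0.   ]
lamp [0.521 0.009 0.   ]
[[ 0.972  0.236 -0.   ]
 [ 0.236 -0.972  0.001]
 [-0.    -0.001 -1.   ]]
0 [[350, 175], [375, 170], [389, 215], [414, 210], [347, 227]] [[351, 94], [343, 82], [415, 55], [407, 44], [347, 148]]
0.25 [[342, 179], [363, 172], [401, 213], [422, 206], [330, 232]] [[358, 96], [345, 88], [413, 49], [400, 41], [355, 155]]
0.5 [[336, 184], [353, 174], [411, 211], [428, 201], [316, 239]] [[366, 97], [349, 93], [408, 45], [392, 40], [365, 160]]
[0.64530282 0.21805315 0.15981141] [0.58638351 0.22480517 0.31271309]
```

```bash
cat >> h.py <<'E'
def cur():
    s=state();return np.array(s["ee_pos"]),R.from_rotvec(s["eef_rot"])
def plan(targets,p=None,Rc=None):
    """targets: list of (pos, Rot, nrows, claw cm). prints rows"""
    if p is None: p,Rc=cur()
    rows=[]
    for (tp,tR,n,cl) in targets:
        dr=(Rc.inv()*tR).as_rotvec()/n; tp=np.array(tp); p0=p.copy()
        for i in range(n):
            np_=p0+(tp-p0)*(i+1)/n
            d=Rc.inv().apply(np_-p)*100
            # rounding feedback
            r=[*np.round(d,2),*np.round(dr,3),cl]; rows.append(r)
            p=p+Rc.apply(np.array(r[:3])/100); Rc=Rc*R.from_rotvec(r[3:6])
    for i in range(0,len(rows),5):
        print("["+",".join("["+",".join(f"{float(v):g}" for v in r)+"]" for r in rows[i:i+5])+"]")
    return p,Rc
BOXP=np.array([.5969,.2236,.0476]);BOXR=R.from_euler("ZY",[-.1141,-.37])
def toolR(base,phi):  # tool x along base x turned phi about base z; tool z = -base z
    return base*R.from_euler("z",phi)*R.from_euler("x",np.pi)
def latch(phi,back,bp=None,br=None):
    bp=BOXP if bp is None else bp; br=BOXR if br is None else br
    return bp+br.apply([.086,0,.087+.164+back]),toolR(br,phi)
E
python3 - <<'E'
from h import *
p,r=cur()
t=latch(.5,.10)
print(t[0],t[1].as_rotvec())
plan([((.42,-.34,.46),r,10,8.7),(t[0],t[1],15,5)])
E
```

```text
[0.5504571  0.22892225 0.40594583] [2.92788509 0.57205222 0.53217281]
[[3.28,-2.21,-0.56,0,0,0,8.7],[3.28,-2.2,-0.55,0,0,0,8.7],[3.28,-2.21,-0.56,0,0,0,8.7],[3.28,-2.2,-0.56,0,0,0,8.7],[3.29,-2.21,-0.55,0,0,0,8.7]]
[[3.28,-2.2,-0.56,0,0,0,8.7],[3.28,-2.21,-0.56,0,0,0,8.7],[3.28,-2.21,-0.55,0,0,0,8.7],[3.28,-2.2,-0.56,0,0,0,8.7],[3.28,-2.21,-0.56,0,0,0,8.7]]
[[1.74,-3.48,0.36,-0.01,0.022,-0.01,5],[1.76,-3.47,0.37,-0.01,0.022,-0.01,5],[1.8,-3.45,0.38,-0.01,0.022,-0.01,5],[1.81,-3.44,0.37,-0.01,0.022,-0.01,5],[1.85,-3.42,0.39,-0.01,0.022,-0.01,5]]
[[1.87,-3.41,0.39,-0.01,0.022,-0.01,5],[1.89,-3.4,0.4,-0.01,0.022,-0.01,5],[1.92,-3.38,0.4,-0.01,0.022,-0.01,5],[1.95,-3.36,0.42,-0.01,0.022,-0.01,5],[1.96,-3.35,0.42,-0.01,0.022,-0.01,5]]
[[2,-3.33,0.44,-0.01,0.022,-0.01,5],[2.01,-3.32,0.44,-0.01,0.022,-0.01,5],[2.04,-3.3,0.46,-0.01,0.022,-0.01,5],[2.06,-3.29,0.47,-0.01,0.022,-0.01,5],[2.09,-3.27,0.48,-0.01,0.022,-0.01,5]]
```

play_rows(
  series=[
    [3.28, -2.2, -0.56, 0, 0, 0, 8.7],
    [3.28, -2.2, -0.56, 0, 0, 0, 8.7],
    [3.28, -2.2, -0.56, 0, 0, 0, 8.7],
    [3.28, -2.2, -0.56, 0, 0, 0, 8.7],
    [3.28, -2.2, -0.56, 0, 0, 0, 8.7],
  ],
)

```text
time: 0.65
ee_pos: [0.2874, -0.4848, 0.4328]
eef_rot: [-3.119, -0.372, 0.0]
force: [0.5, -0.8, 0.4]
grip_width: 0.0871
```

play_rows(
  series=[
    [3.28, -2.2, -0.56, 0, 0, 0, 8.7],
    [3.28, -2.2, -0.56, 0, 0, 0, 8.7],
    [3.28, -2.2, -0.56, 0, 0, 0, 8.7],
    [3.28, -2.2, -0.56, 0, 0, 0, 8.7],
    [3.28, -2.2, -0.56, 0, 0, 0, 8.7],
  ],
)

```text
time: 1.15
ee_pos: [0.4208, -0.3392, 0.4609]
eef_rot: [-3.119, -0.373, 0.0]
force: [-0.4, -0.5, -0.7]
grip_width: 0.0868
```

```bash
python3 - <<'E'
from h import *
print(state()["ee_pos"],state()["qpos"].round(3))
t=latch(.5,.10)
plan([(t[0],t[1],15,5)])
E
```

```text
[ 0.42083052 -0.33922796  0.4609208 ] [ 0.81   0.099 -0.231  1.636  0.023  1.41  -0.756]
[[1.73,-3.48,0.37,-0.01,0.022,-0.01,5],[1.76,-3.46,0.37,-0.01,0.022,-0.01,5],[1.79,-3.45,0.37,-0.01,0.022,-0.01,5],[1.81,-3.44,0.38,-0.01,0.022,-0.01,5],[1.83,-3.42,0.39,-0.01,0.022,-0.01,5]]
[[1.87,-3.4,0.39,-0.01,0.022,-0.01,5],[1.88,-3.4,0.4,-0.01,0.022,-0.01,5],[1.92,-3.37,0.4,-0.01,0.022,-0.01,5],[1.93,-3.37,0.42,-0.01,0.022,-0.01,5],[1.96,-3.34,0.42,-0.01,0.022,-0.01,5]]
[[1.99,-3.33,0.44,-0.01,0.022,-0.01,5],[2.01,-3.32,0.45,-0.01,0.022,-0.01,5],[2.03,-3.3,0.45,-0.01,0.022,-0.01,5],[2.06,-3.28,0.47,-0.01,0.022,-0.01,5],[2.07,-3.27,0.48,-0.01,0.022,-0.01,5]]
```

play_rows(
  series=[
    [1.73, -3.48, 0.37, -0.01, 0.022, -0.01, 5],
    [1.76, -3.46, 0.37, -0.01, 0.022, -0.01, 5],
    [1.79, -3.45, 0.37, -0.01, 0.022, -0.01, 5],
    [1.81, -3.44, 0.38, -0.01, 0.022, -0.01, 5],
    [1.83, -3.42, 0.39, -0.01, 0.022, -0.01, 5],
  ],
)

```text
time: 1.65
ee_pos: [0.4632, -0.1496, 0.4421]
eef_rot: [3.067, 0.445, 0.18]
force: [-0.4, -0.5, 0.2]
grip_width: 0.0556
```

play_rows(
  series=[
    [1.87, -3.4, 0.39, -0.01, 0.022, -0.01, 5],
    [1.88, -3.4, 0.4, -0.01, 0.022, -0.01, 5],
    [1.92, -3.37, 0.4, -0.01, 0.022, -0.01, 5],
    [1.93, -3.37, 0.42, -0.01, 0.022, -0.01, 5],
    [1.96, -3.34, 0.42, -0.01, 0.022, -0.01, 5],
  ],
)

```text
time: 2.15
ee_pos: [0.5063, 0.0397, 0.424]
eef_rot: [3.004, 0.513, 0.354]
force: [1.0, 0.1, -0.5]
grip_width: 0.0503
```

play_rows(
  series=[
    [1.99, -3.33, 0.44, -0.01, 0.022, -0.01, 5],
    [2.01, -3.32, 0.45, -0.01, 0.022, -0.01, 5],
    [2.03, -3.3, 0.45, -0.01, 0.022, -0.01, 5],
    [2.06, -3.28, 0.47, -0.01, 0.022, -0.01, 5],
    [2.07, -3.27, 0.48, -0.01, 0.022, -0.01, 5],
  ],
)

```text
time: 2.65
ee_pos: [0.5498, 0.2289, 0.4057]
eef_rot: [2.93, 0.578, 0.523]
force: [-0.1, -0.7, -1.2]
grip_width: 0.0499
```

play_rows(
  series=[
    [0, 0, 0, 0, 0, 0, 5],
    [0, 0, 0, 0, 0, 0, 5],
  ],
)

```text
time: 2.85
ee_pos: [0.5493, 0.2284, 0.4052]
eef_rot: [2.931, 0.581, 0.519]
force: [0.2, -1.5, -0.6]
grip_width: 0.0502
```

```bash
python3 - <<'E'
from h import *
s=state();print(s["ee_pos"],s["eef_rot"],s["qpos"].round(3))
np.set_printoptions(suppress=True)
c=camera_info("wrist");im=snapshot("wrist");cv2.imwrite("pics/w1.png",im[:,:,::-1]);print(repr(c))
import pickle;pickle.dump(c,open("w1.pkl","wb"))
E
```

```text
[0.54927505 0.22844006 0.40523318] [2.93131873 0.5814026  0.51925493] [ 0.182  0.189 -0.801  1.723  0.427  1.04  -1.943]
{'fx': 372.0185243279605, 'fy': 372.0185243279605, 'cx': 281.62641619618626, 'cy': 214.53537314028085, 'k1': -0.08938520495853712, 'view': array([[ 0.35098612, -0.92060292,  0.17116952, -0.0518077 ],
       [-0.93085039, -0.36287192, -0.04291291,  0.68823899],
       [ 0.10161837, -0.14427137, -0.9843066 ,  0.37671966],
       [ 0.        ,  0.        ,  0.        ,  1.        ]])}
```

View pics/w1.png

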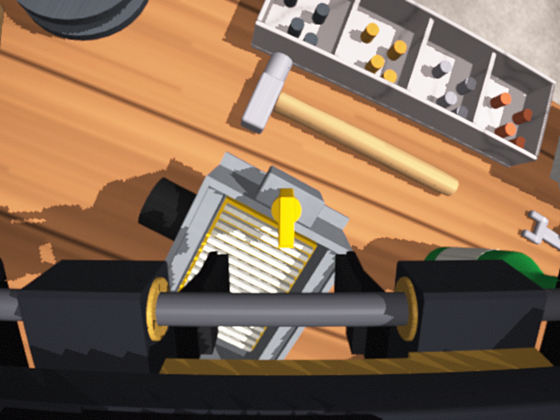

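```bash
cat > ov.py <<'E'
from h import *
import pickle,sys
def overlay(img,ci,bp,br,phi,out,crop=None,k=1,lid=None):
    im=cv2.imread(img)
    x,y,w,h=crop or (0,0,560,420)
    im=cv2.resize(im[y:y+h,x:x+w],None,fx=k,fy=k,interpolation=cv2.INTER_CUBIC)
    def line(P,Q,col):
        q=(proj(ci,np.array([P,Q]))-[x,y])*k
        cv2.line(im,tuple(int(v) for v in q[0]),tuple(int(v) for v in q[1]),col,1,cv2.LINE_AA)
    def poly(L,T,col):
        L=[T(np.array(l)/1000.) for l in L]
        for a,b in zip(L,L[1:]+L[:1]): line(a,b,col)
    B=lambda q:br.apply(q)+bp
    G=(0,255,0)
    poly([(-92,-63,67),(-92,63,67),(-76,63,67),(-76,-63,67)],B,G)
    poly([(-76,-63,61),(-76,63,61),(80,63,61),(80,-63,61)],B,G)
    poly([(-92,-63,0),(-92,63,0),(92,63,0),(92,-63,0)],B,(255,255,0))
    Lt=lambda q:B(R.from_euler("z",phi).apply(q)+[.086,0,0])
    poly([(-17,-5,96),(-17,5,96),(17,5,96),(17,-5,96)],Lt,(255,0,0))
    poly([(-30,-6,66),(-30,6,66),(0,6,66),(0,-6,66)],Lt,(255,0,255))
    if lid:
        lp,lr=lid;T=lambda q:lr.apply(q)+lp
        poly([(-70,-55,5),(-70,55,5),(70,55,5),(70,-55,5)],T,G)
        for s in(-27,27): poly([(-84,s-14,5),(-84,s+14,5),(-70,s+14,5),(-70,s-14,5)],T,G)
        poly([(-30,-6,37),(-30,6,37),(20,6,37),(20,-6,37)],T,(255,255,0))
    cv2.imwrite(out,im)
if __name__=="__main__":
    c=pickle.load(open("w1.pkl","rb"))
    overlay("pics/w1.png",c,BOXP,BOXR,.5,"pics/w1o.png",(120,130,260,190),3)
E
python3 ov.py
```

```text
(no output)
```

View pics/w1o.png

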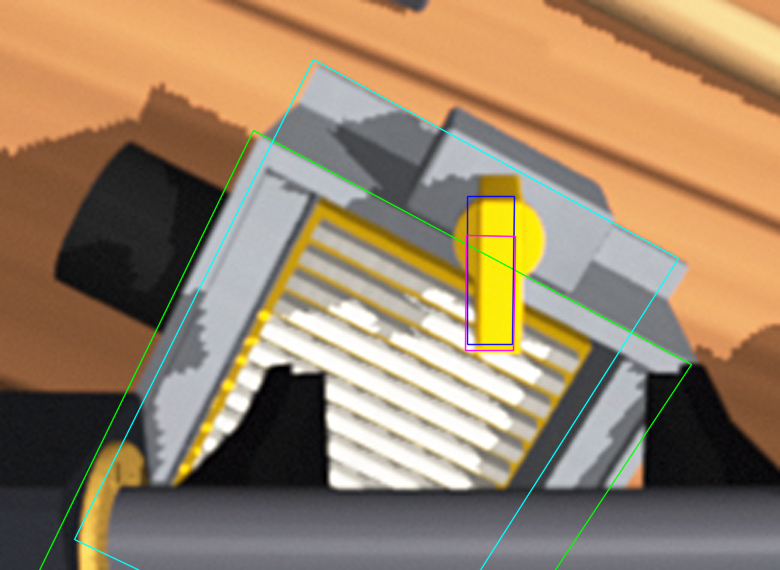

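```bash
cat > fit2.py <<'E'
exec(open("fit.py").read().split("for fr in")[0])
import pickle
W1=pickle.load(open("w1.pkl","rb"))
bw=zz((120,130),3,[(312,63,92,63,0),(687,265,92,-63,0),(260,136,80,63,61),(694,362,80,-63,61)])
# fin top corners at phi
fw=zz((120,130),3,[(480,200,17,5,96),(520,200,17,-5,96),(478,350,-17,5,96),(522,352,-17,-5,96)])
def res(p,wc=1,full=False):
    rot=R.from_euler("ZY",[p[3],-.37]);r=[]
    for ci,L,w in((C,bs,.6),(S,bd,.6),(W1,bw,1)):
        P=rot.apply(np.array([q for _,q in L])/1000.)+p[:3]
        r.append(w*(proj(ci,P)-np.array([u for u,_ in L])))
    P=rot.apply(R.from_euler("z",p[4]).apply(np.array([q for _,q in fw])/1000.)+[.086,0,0])+p[:3]
    r.append(proj(W1,P)-np.array([u for u,_ in fw]))
    return np.concatenate(r)
s=least_squares(lambda p:res(p).ravel(),[.597,.2236,.0476,-.11,.5],loss="soft_l1")
print(s.x.round(4));print(res(s.x).round(1).tolist())
E
python3 fit2.py
```

```text
[ 0.5966  0.2218  0.049  -0.1086  0.509 ]
[[-0.8, -0.2], [-0.8, -0.4], [-0.9, -0.1], [-0.2, -0.4], [-0.2, 1.0], [-0.2, 0.4], [-0.2, 0.8], [-0.5, -0.0], [-0.8, -0.1], [0.1, -0.3], [0.5, 0.3], [-0.1, -0.0], [0.2, -0.7], [2.0, 0.0], [-0.8, -1.4], [-0.3, -0.2], [1.9, 1.8], [-1.7, 0.4], [0.6, 0.2], [-0.5, -0.1], [-0.2, -0.9]]
```

```bash
sed -i 's/^BOXP=.*/BOXP=np.array([.5966,.2218,.049]);BOXR=R.from_euler("ZY",[-.1086,-.37])/' h.py; python3 - <<'E'
from h import *
plan([(*latch(.505,.0),6,5)])
E
```

```text
[[0.03,0.02,1.64,-0,0.001,-0.001,5],[0.03,0.02,1.64,-0,0.001,-0.001,5],[0.03,0.01,1.64,-0,0.001,-0.001,5],[0.02,0.02,1.64,-0,0.001,-0.001,5],[0.03,0.02,1.64,-0,0.001,-0.001,5]]
[[0.02,0.02,1.64,-0,0.001,-0.001,5]]
```

play_rows(
  series=[
    [0.03, 0.02, 2.0, 0, 0.001, -0.001, 5],
    [0.03, 0.02, 2.0, 0, 0.001, -0.001, 5],
    [0.03, 0.02, 2.0, 0, 0.001, -0.001, 5],
    [0.03, 0.02, 2.0, 0, 0.001, -0.001, 5],
    [0.03, 0.02, 1.84, 0, 0.001, -0.001, 5],
  ],
)

```text
time: 3.4
ee_pos: [0.5867, 0.2214, 0.3126]
eef_rot: [2.928, 0.582, 0.526]
force: [0.4, 0.2, 0.2]
grip_width: 0.05
```

play_rows(
  series=[
    [0, 0, 0, 0, 0, 0, 0],
    [0, 0, 0, 0, 0, 0, 0],
    [0, 0, 0, 0, 0, 0, 0],
    [0, 0, 0, 0, 0, 0, 0],
  ],
)

```text
time: 3.8
ee_pos: [0.5861, 0.2236, 0.3157]
eef_rot: [2.928, 0.586, 0.531]
force: [-0.1, -0.2, -0.4]
grip_width: 0.0258
```

play_rows(
  series=[
    [0, 0, 0, 0, 0, 0, 0],
    [0, 0, 0, 0, 0, 0, 0],
    [0, 0, 0, 0, 0, 0, 0],
  ],
)

```text
time: 4.1
ee_pos: [0.5863, 0.223, 0.3152]
eef_rot: [2.927, 0.585, 0.529]
force: [-2.0, -2.5, 4.5]
grip_width: 0.0099
```

```bash
python3 - <<'E'
from h import *
s=state();print(s["force"],s["qpos"].round(3),s["grip_width"])
br=BOXR;p=br.inv().apply(s["ee_pos"]-BOXP);print(p)
im=snapshot("scene");cv2.imwrite("pics/s2.png",im[:,:,::-1])
im=snapshot("wrist");cv2.imwrite("pics/w2.png",im[:,:,::-1])
E
```

```text
[-1.99007534 -2.51847494  4.54444872] [ 0.131  0.334 -0.745  1.764  0.581  0.905 -2.044] 0.009861240369069225
[8.65733791e-02 7.98636751e-05 2.51938599e-01]
```

View pics/w2.png

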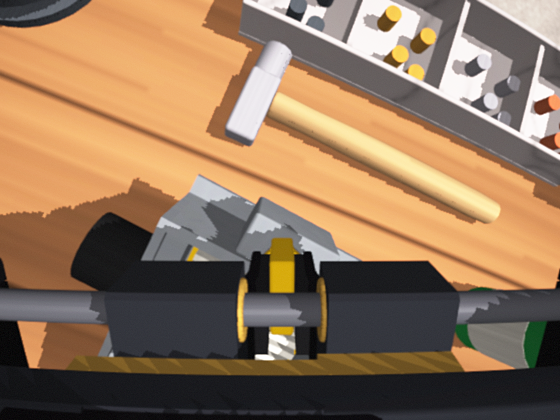

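View pics/s2.png

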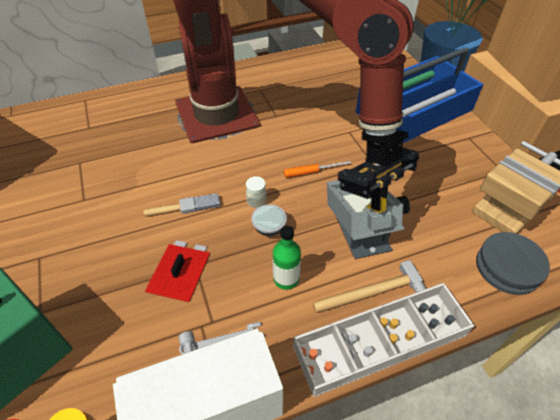

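play_rows(
  series=[
    [0, 0, 0, 0, 0, -0.108, 0],
    [0, 0, 0, 0, 0, -0.108, 0],
    [0, 0, 0, 0, 0, -0.108, 0],
    [0, 0, 0, 0, 0, -0.108, 0],
    [0, 0, 0, 0, 0, -0.108, 0],
  ],
)

```text
time: 4.7
ee_pos: [0.5864, 0.2229, 0.3153]
eef_rot: [2.592, 1.314, 0.453]
force: [-1.2, -2.0, 6.5]
grip_width: 0.0096
```

play_rows(
  series=[
    [0, 0, 0, 0, 0, -0.108, 0],
    [0, 0, 0, 0, 0, -0.108, 0],
    [0, 0, 0, 0, 0, -0.108, 0],
    [0, 0, 0, 0, 0, -0.108, 0],
    [0, 0, 0, 0, 0, -0.108, 0],
  ],
)

```text
time: 5.2
ee_pos: [0.5865, 0.2229, 0.3153]
eef_rot: [2.102, 1.917, 0.35]
force: [-0.5, -3.0, 5.5]
grip_width: 0.0101
```

play_rows(
  series=[
    [0, 0, 0, 0, 0, 0, 0],
    [0, 0, 0, 0, 0, 0, 0],
  ],
)

```text
time: 5.4
ee_pos: [0.5866, 0.2228, 0.3153]
eef_rot: [2.107, 1.913, 0.351]
force: [-1.1, -3.8, 7.1]
grip_width: 0.0099
```

```bash
python3 - <<'E'
from h import *
s=state();print(s["force"],s["moment"],s["qpos"].round(3),s["grip_width"])
p=BOXR.inv().apply(s["ee_pos"]-BOXP);print(p)
print((BOXR.inv()*cur()[1]*R.from_euler("x",-np.pi)).as_rotvec())
E
```

```text
[-1.11218836 -3.78049072  7.09746728] [-0.77316238  0.02537063 -0.23018119] [ 0.263  0.386 -0.918  1.758  0.676  0.945 -1.023] 0.009925418667229981
[ 8.69156906e-02 -7.33532928e-05  2.51947617e-01]
[1.67319356e-03 1.47601372e-03 1.58293134e+00]
```

play_rows(
  series=[
    [0, 0, 0, 0, 0, 0, 4.5],
    [0, 0, 0, 0, 0, 0, 4.5],
    [0, 0, 0, 0, 0, 0, 4.5],
    [0, 0, -0.5, 0, 0, 0, 4.5],
    [0, 0, -2, 0, 0, 0, 4.5],
  ],
)

```text
time: 5.9
ee_pos: [0.5769, 0.2236, 0.3364]
eef_rot: [2.109, 1.915, 0.347]
force: [0.4, -0.0, 0.1]
grip_width: 0.0408
```

play_rows(
  series=[
    [0, 0, -3, 0, 0, 0, 5],
    [0, 0, -3, 0, 0, 0, 5],
    [0, 0, -3, 0, 0, 0, 6],
  ],
)

```text
time: 6.2
ee_pos: [0.5443, 0.2281, 0.4231]
eef_rot: [2.107, 1.915, 0.351]
force: [0.5, -0.6, 0.6]
grip_width: 0.0524
```

```bash
cat > kin.py <<'E'
from h import *
import itertools
D=[([1.23381368,0.33386396,0.03988679,1.46631153,-0.01339785,1.34329212,-0.05851233],[0.15304244,-0.63152749,0.40386986],[-3.11785425,-.372376125,.000476]),
([0.81,0.099,-0.231,1.636,0.023,1.41,-0.756],[0.42083052,-0.33922796,0.4609208],[-3.119,-.373,0]),
([0.182,0.189,-0.801,1.723,0.427,1.04,-1.943],[0.54927505,0.22844006,0.40523318],[2.93131873,0.5814026,0.51925493]),
([0.131,0.334,-0.745,1.764,0.581,0.905,-2.044],[0.5863,0.223,0.3152],[2.927,.585,.529]),
([0.263,0.386,-0.918,1.758,0.676,0.945,-1.023],[0.5866,0.2228,0.3153],[2.107,1.913,.351])]
def fk(q,g,sg):
    # g: d1,a,b,c, q offsets 1,7
    d1,a,b,c,o1,o7=g
    r=R.from_euler("z",sg[0]*q[0]+o1);p=np.array([0,0,d1])
    r=r*R.from_euler("y",q[1])*R.from_euler("z",sg[1]*q[2]);p=p+r.apply([0,0,a])
    r=r*R.from_euler("y",q[3])*R.from_euler("z",sg[2]*q[4]);p=p+r.apply([0,0,b])
    r=r*R.from_euler("y",q[5])*R.from_euler("z",sg[3]*q[6]+o7);p=p+r.apply([0,0,c])
    return p,r
if __name__=="__main__":
  best=None
  for sg in itertools.product((1,-1),repeat=4):
   for o1 in (0,np.pi/2,-np.pi/2,np.pi):
    for o7 in(0,np.pi/2,-np.pi/2,np.pi):
     def f(g):
        e=[]
        for q,p,r in D:
            pp,rr=fk(q,g,sg);e+=list((pp-p)*5)+list((rr.inv()*R.from_rotvec(r)).as_rotvec())
        return np.array(e)
     s=least_squares(f,[.34,.4,.4,.13,o1,o7],max_nfev=30)
     if best is None or s.cost<best[0]: best=(s.cost,sg,s.x,s.fun)
  print(best[0],best[1],best[2].round(4));print(best[3].reshape(-1,6).round(3))
E
python3 kin.py
```

```text
0.0018637534709652723 (-1, -1, -1, -1) [ 0.2122  0.4892  0.5025  0.1584 -0.0716  1.502 ]
[[-0.01  -0.    -0.011 -0.    -0.    -0.003]
 [ 0.026  0.013 -0.006 -0.     0.001 -0.002]
 [-0.005  0.01  -0.003  0.022  0.012  0.002]
 [-0.007 -0.002  0.006  0.022  0.013  0.001]
 [ 0.007 -0.013  0.013 -0.     0.026  0.002]]
```

```bash
cat > ik.py <<'E'
from kin import *
G=[.2122,.4892,.5025,.1584,-.0716,1.502];SG=(-1,-1,-1,-1)
lo=np.array([-2.58,-.38,-1.3,.25,-1.5,.08,-2.65]);hi=np.array([2.58,2.09,1.39,2.4,4.64,2.09,2.65])
def ik(p,r,q0):
    def f(q):
        pp,rr=fk(q,G,SG);return np.r_[(pp-p)*5,(rr.inv()*r).as_rotvec(),.003*(q-q0)]
    s=least_squares(f,np.clip(q0,lo+.01,hi-.01),bounds=(lo+.03,hi-.03));return s.x,np.abs(s.fun[:6]).max()
def lidpose(th,dx=.001,dz=.0005,px=0,pz=0):
    Rl=BOXR*R.from_euler("y",-th)
    piv=np.array([-.070+dx+px,0,.055+dz+pz])
    return BOXP+BOXR.apply(piv+R.from_euler("y",-th).apply([.07,0,0])),Rl
def tool_on_lid(lp,lr,al=0,flip=False,gx=-.005,gz=.027):
    tr=lr*R.from_euler("z",np.pi if flip else 0)*R.from_euler("x",np.pi)
    # al: pitch about lid y of tool
    tr=lr*R.from_euler("y",al)*R.from_euler("z",np.pi if flip else 0)*R.from_euler("x",np.pi)
    g=lp+lr.apply([gx,0,gz]);return g-tr.apply([0,0,.164]),tr
if __name__=="__main__":
  q=state()["qpos"]
  for flip in(False,True):
   for al in(0,.2,.35):
    for th in(.38,.2,0):
      best=min((ik(*tool_on_lid(*lidpose(th),al,flip),q0) for q0 in(q,np.array([0,.3,-.5,1.8,.5,.9,-1.5]),np.array([0,.3,.5,1.8,-.5,.9,1.5]))),key=lambda x:x[1])
      print(flip,al,th,tool_on_lid(*lidpose(th),al,flip)[0].round(3),best[0].round(2),best[1].round(3))
    best=ik(*tool_on_lid(np.array([.56,-.249,0]),R.from_euler("z",-.607),al,flip),q);print("bench",best[0].round(2),best[1].round(3))
E
python3 ik.py
```

```text
False 0 0.38 [0.431 0.24  0.26 ] [-1.94  0.31  1.36  2.19  0.35  0.35 -2.62] 0.062
False 0 0.2 [0.465 0.236 0.272] [-1.86  0.32  1.36  2.1   0.01  0.49 -2.27] 0.0
False 0 0 [0.504 0.232 0.277] [-0.16  0.19 -0.44  1.97  0.43  0.75 -2.54] 0.0
bench [ 0.66  0.47 -0.4   1.78  0.22  0.93 -2.  ] 0.0
False 0.2 0.38 [0.456 0.237 0.28 ] [-1.6   0.13  1.    2.1   0.43  0.57 -2.62] 0.0
False 0.2 0.2 [0.494 0.233 0.287] [-0.15  0.16 -0.46  1.98  0.42  0.76 -2.54] 0.0
False 0.2 0 [0.536 0.228 0.286] [-0.12  0.27 -0.44  1.83  0.26  0.94 -2.35] 0.0
bench [ 0.67  0.59 -0.41  1.62  0.19  1.18 -1.97] 0.0
False 0.35 0.38 [0.478 0.235 0.291] [-0.14  0.12 -0.48  2.01  0.44  0.75 -2.58] 0.0
False 0.35 0.2 [0.517 0.23  0.294] [-0.12  0.22 -0.46  1.88  0.28  0.9  -2.39] 0.0
False 0.35 0 [0.56  0.226 0.288] [-0.1   0.35 -0.44  1.73  0.18  1.09 -2.27] 0.0
bench [ 0.66  0.68 -0.41  1.5   0.17  1.35 -1.96] 0.0
True 0 0.38 [0.431 0.24  0.26 ] [ 0.32  0.11 -1.1   2.22  1.21  0.65 -0.21] 0.0
True 0 0.2 [0.465 0.236 0.272] [ 0.45  0.22 -1.2   2.1   0.95  0.73  0.11] 0.0
True 0 0 [0.504 0.232 0.277] [ 0.5   0.42 -1.27  1.97  0.85  0.92  0.29] 0.0
bench [ 1.14  0.72 -1.08  1.78  0.71  1.09  0.77] 0.0
True 0.2 0.38 [0.456 0.237 0.28 ] [ 0.51  0.2  -1.25  2.1   0.88  0.74  0.16] 0.0
True 0.2 0.2 [0.494 0.233 0.287] [ 0.51  0.37 -1.27  1.98  0.79  0.91  0.32] 0.0
True 0.2 0 [0.536 0.228 0.286] [-0.7   0.25  0.23  1.83  0.03  0.92  0.97] 0.0
bench [ 1.07  0.83 -1.06  1.62  0.64  1.32  0.84] 0.0
True 0.35 0.38 [0.478 0.235 0.291] [ 0.53  0.29 -1.27  2.01  0.74  0.86  0.33] 0.0
True 0.35 0.2 [0.517 0.23  0.294] [ 0.5   0.47 -1.27  1.88  0.7   1.05  0.42] 0.0
True 0.35 0 [0.56  0.226 0.288] [-0.66  0.33  0.24  1.73 -0.08  1.08  1.07] 0.0
bench [ 1.02  0.92 -1.04  1.5   0.6   1.48  0.87] 0.0
```

```bash
cat > lidfit.py <<'E'
exec(open("fit.py").read().split("for fr in")[0])
def res(p):
    rot=R.from_euler("z",p[2]);r=[]
    for ci,L in((C,ls),(S,ld)):
        r.append(proj(ci,rot.apply(np.array([q for _,q in L])/1000.)+[p[0],p[1],0])-np.array([u for u,_ in L]))
    return np.concatenate(r)
s=least_squares(lambda p:res(p).ravel(),[.56,-.25,-.6]);print(s.x.round(4),res(s.x).round(1).tolist())
E
python3 lidfit.py
python3 - <<'E'
from h import *
from ik import *
LP=np.array([.5605,-.2488,0]);LR=R.from_euler("z",-.607)
p,r=cur();print(p)
t=tool_on_lid(LP,LR,.3,True,gz=.028);print(t[0],t[1].as_rotvec())
up=t[0]+np.array([0,0,.12]) 
up=t[0]-t[1].apply([0,0,.11])
mid=np.array([.555,.0,.45])
mr=r*R.from_rotvec((r.inv()*t[1]).as_rotvec()*.5)
plan([(mid,mr,8,8),(up,t[1],9,8)])
E
```

```text
[ 0.5605 -0.2493 -0.606 ] [[-0.4, -0.7], [-0.4, -0.2], [-0.3, -0.4], [-1.2, -0.3], [0.0, -0.7], [-0.1, -0.4], [0.3, -0.8], [0.3, -0.9]]
[0.54432166 0.22809281 0.42307703]
[ 0.5962008  -0.27359287  0.18467518] [-0.85250168 -2.7221227  -0.12884303]
[[-2.83,0.5,-0.16,0.03,0.029,-0.062,8],[-2.84,0.31,-0.25,0.03,0.029,-0.062,8],[-2.85,0.13,-0.35,0.03,0.029,-0.062,8],[-2.84,-0.06,-0.42,0.03,0.029,-0.062,8],[-2.82,-0.25,-0.51,0.03,0.029,-0.062,8]]
[[-2.78,-0.44,-0.57,0.03,0.029,-0.062,8],[-2.73,-0.63,-0.64,0.03,0.029,-0.062,8],[-2.67,-0.82,-0.7,0.03,0.029,-0.062,8],[-3.41,-0.91,1.34,0.027,0.026,-0.055,8],[-3.4,-1.06,1.27,0.027,0.026,-0.055,8]]
[[-3.36,-1.21,1.22,0.027,0.026,-0.055,8],[-3.33,-1.37,1.17,0.027,0.026,-0.055,8],[-3.27,-1.52,1.12,0.027,0.026,-0.055,8],[-3.22,-1.66,1.07,0.027,0.026,-0.055,8],[-3.15,-1.81,1.04,0.027,0.026,-0.055,8]]
[[-3.07,-1.96,1.02,0.027,0.026,-0.055,8],[-2.98,-2.09,0.98,0.027,0.026,-0.055,8]]
```

play_rows(
  series=[
    [-2.83, 0.5, -0.16, 0.03, 0.029, -0.062, 8],
    [-2.84, 0.31, -0.25, 0.03, 0.029, -0.062, 8],
    [-2.85, 0.13, -0.35, 0.03, 0.029, -0.062, 8],
    [-2.84, -0.06, -0.42, 0.03, 0.029, -0.062, 8],
    [-2.82, -0.25, -0.51, 0.03, 0.029, -0.062, 8],
  ],
)

```text
time: 6.7
ee_pos: [0.5513, 0.0844, 0.4394]
eef_rot: [1.868, 2.38, 0.309]
force: [0.5, -0.9, -0.1]
grip_width: 0.0791
```

play_rows(
  series=[
    [-2.78, -0.44, -0.57, 0.03, 0.029, -0.062, 8],
    [-2.73, -0.63, -0.64, 0.03, 0.029, -0.062, 8],
    [-2.67, -0.82, -0.7, 0.03, 0.029, -0.062, 8],
    [-3.41, -0.91, 1.34, 0.027, 0.026, -0.055, 8],
    [-3.4, -1.06, 1.27, 0.027, 0.026, -0.055, 8],
  ],
)

```text
time: 7.2
ee_pos: [0.5708, -0.0664, 0.4138]
eef_rot: [-1.494, -2.678, -0.242]
force: [0.5, -0.3, -0.4]
grip_width: 0.0798
```

play_rows(
  series=[
    [-3.36, -1.21, 1.22, 0.027, 0.026, -0.055, 8],
    [-3.33, -1.37, 1.17, 0.027, 0.026, -0.055, 8],
    [-3.27, -1.52, 1.12, 0.027, 0.026, -0.055, 8],
    [-3.22, -1.66, 1.07, 0.027, 0.026, -0.055, 8],
    [-3.15, -1.81, 1.04, 0.027, 0.026, -0.055, 8],
  ],
)

```text
time: 7.7
ee_pos: [0.6085, -0.229, 0.3237]
eef_rot: [-1.035, -2.723, -0.162]
force: [1.0, 0.1, 0.8]
grip_width: 0.08
```

play_rows(
  series=[
    [-3.07, -1.96, 1.02, 0.027, 0.026, -0.055, 8],
    [-2.98, -2.09, 0.98, 0.027, 0.026, -0.055, 8],
    [0, 0, 0, 0, 0, 0, 8],
    [0, 0, 0, 0, 0, 0, 8],
  ],
)

```text
time: 8.1
ee_pos: [0.6234, -0.293, 0.2879]
eef_rot: [-0.86, -2.721, -0.133]
force: [0.0, 0.6, 0.6]
grip_width: 0.08
```

```bash
cat > look.py <<'E'
from h import *
import pickle,sys
n=sys.argv[1]
for cam in sys.argv[2:]:
    c=camera_info(cam);im=snapshot(cam);cv2.imwrite(f"pics/{cam[:2]}_{n}.png",im[:,:,::-1]);pickle.dump(c,open(f"{cam[:2]}_{n}.pkl","wb"))
s=state();print(s["time"],s["ee_pos"].round(4),s["eef_rot"].round(4),s["qpos"].round(3),s["force"].round(1),s["grip_width"])
E
python3 look.py a wrist scene
python3 - <<'E'
from ov import *
c=pickle.load(open("wr_a.pkl","rb"))
overlay("pics/wr_a.png",c,BOXP,BOXR,1.58,"pics/wr_ao.png",None,1.4,lid=(np.array([.5605,-.249,0]),R.from_euler("z",-.607)))
c=camera_info("scene")
overlay("pics/sc_a.png",c,BOXP,BOXR,1.58,"pics/sc_ao.png",(130,160,290,160),2.7,lid=(np.array([.5605,-.249,0]),R.from_euler("z",-.607)))
E
```

```text
8.2 [ 0.6236 -0.2913  0.2896] [-0.8571 -2.724  -0.1324] [ 0.917  0.759 -0.87   1.303  0.415  1.586  1.035] [-0.8  0.5 -0.2] 0.08017844515625278
```

View pics/wr_ao.png

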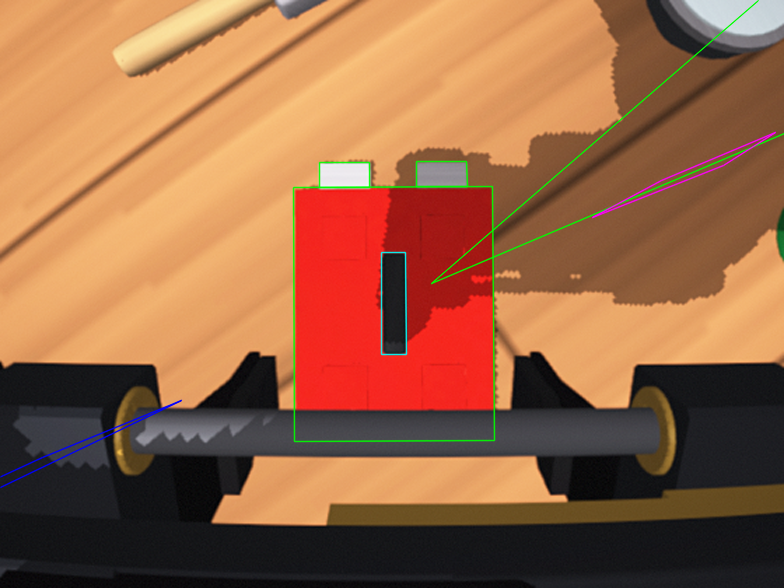

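View pics/sc_ao.png

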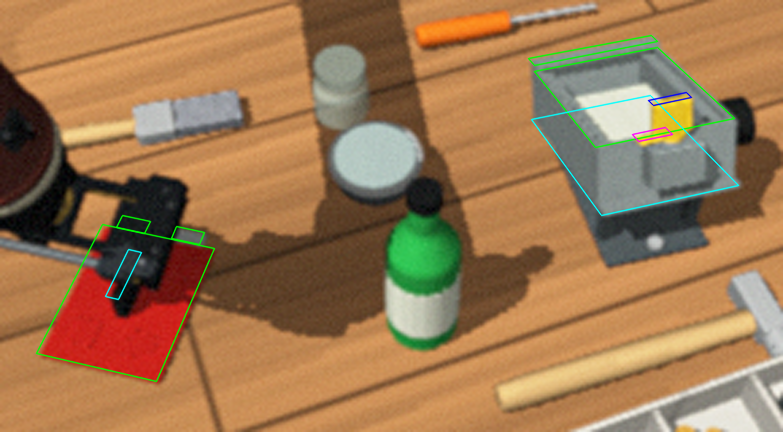

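```bash
cat > fit3.py <<'E'
exec(open("fit2.py").read().split("def res")[0])
lb=[]
for ci,L in((C,ls),(S,ld)):
    lb.append((proj(ci,R.from_euler("z",-.607).apply(np.array([q for _,q in L])/1000.)+[.5605,-.249,0])-np.array([u for u,_ in L])).mean(0))
print(lb)
gp=np.array([0.5866,0.2228,0.3153]) # flange while gripping latch, phi 1.58
def res(p):
    rot=R.from_euler("ZY",[p[3],-.37]);r=[]
    for ci,L,w,b in((C,bs,.6,lb[0]),(S,bd,.6,lb[1]),(W1,bw,1,0)):
        P=rot.apply(np.array([q for _,q in L])/1000.)+p[:3]
        r.append(w*(proj(ci,P)-np.array([u for u,_ in L])-b))
    P=rot.apply(R.from_euler("z",p[4]).apply(np.array([q for _,q in fw])/1000.)+[.086,0,0])+p[:3]
    r.append(proj(W1,P)-np.array([u for u,_ in fw]))
    g=rot.inv().apply(gp-p[:3])
    r.append([[1500*(g[0]-.086),1500*g[1]]])
    return np.concatenate(r)
s=least_squares(lambda p:res(p).ravel(),[.597,.2236,.0476,-.11,.5],loss="soft_l1")
print(s.x.round(4));print(res(s.x).round(1).tolist())
J=s.jac;print(np.sqrt(np.diag(np.linalg.inv(J.T@J))))
E
python3 fit3.py
```

```text
[array([-0.47234544, -0.45144411]), array([ 0.03436213, -0.758075  ])]
[ 0.5965  0.2218  0.0505 -0.1062  0.5028]
[[-0.5, -0.2], [-0.5, -0.4], [-0.6, -0.1], [0.2, -0.5], [0.2, 1.0], [0.2, 0.4], [0.2, 0.8], [-0.6, 0.2], [-0.8, 0.2], [0.1, -0.1], [0.5, 0.5], [-0.1, 0.1], [0.1, -0.6], [1.7, -0.2], [-0.4, -1.6], [-0.7, -0.3], [2.6, 1.8], [-1.4, 0.2], [1.0, 0.1], [-0.3, 0.0], [0.0, -0.7], [0.7, -0.1]]
[0.00033497 0.00040674 0.00130686 0.00742438 0.02587179]
```

```bash
sed -i 's/^BOXP=.*/BOXP=np.array([.5965,.2218,.0505]);BOXR=R.from_euler("ZY",[-.106,-.37])/' h.py; python3 - <<'E'
from ik import *
t=tool_on_lid(np.array([.5605,-.249,0]),R.from_euler("z",-.607),.3,True,gz=.028)
plan([(*t,8,8)])
E
```

```text
[[0,-0.02,1.37,0,0,-0,8],[0.01,-0.02,1.38,0,0,-0,8],[0,-0.02,1.37,0,0,-0,8],[0.01,-0.02,1.37,0,0,-0,8],[0,-0.02,1.37,0,0,-0,8]]
[[0.01,-0.02,1.38,0,0,-0,8],[-0,-0.03,1.37,0,0,-0,8],[0,-0.02,1.37,0,0,-0,8]]
```

play_rows(
  series=[
    [0, -0.03, 2.2, 0, 0, 0, 6],
    [0.01, -0.04, 2.2, 0, 0, 0, 5],
    [0.01, -0.04, 2.2, 0, 0, 0, 4],
    [0.01, -0.03, 2.2, 0, 0, 0, 4],
    [0, -0.03, 2.18, 0, 0, 0, 4],
  ],
)

```text
time: 8.7
ee_pos: [0.5958, -0.2738, 0.1846]
eef_rot: [-0.857, -2.725, -0.131]
force: [1.2, -0.3, 0.0]
grip_width: 0.0477
```

play_rows(
  series=[
    [0, 0, 0, 0, 0, 0, 4],
    [0, 0, 0, 0, 0, 0, 4],
  ],
)

```text
time: 8.9
ee_pos: [0.596, -0.2743, 0.1851]
eef_rot: [-0.857, -2.724, -0.131]
force: [0.7, -0.4, -0.0]
grip_width: 0.0414
```

```bash
python3 look.py b wrist;  python3 - <<'E'
from ik import *
t=tool_on_lid(np.array([.5605,-.249,0]),R.from_euler("z",-.607),.3,True,gz=.028)
plan([(*t,1,8)])
E
```

```text
8.95 [ 0.5962 -0.2745  0.1853] [-0.8577 -2.7245 -0.1308] [ 0.941  0.807 -0.845  1.474  0.458  1.393  0.999] [-0.4 -0.3  0.3] 0.04097800650820909
[[0.02,0.06,0.07,0.003,0.003,-0.003,8]]
```

View pics/wr_b.png

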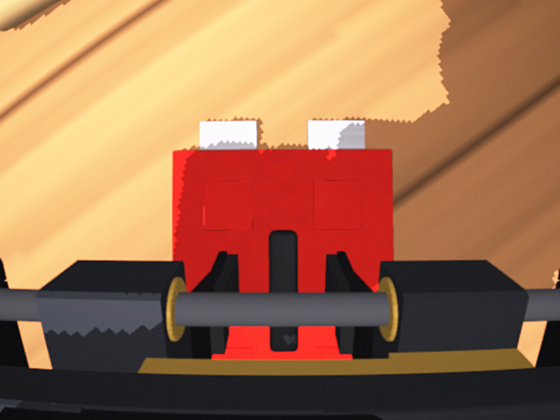

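The rib sits centred between the fingers (x≈283 px). Closing.

play_rows(
  series=[
    [0.02, 0.05, 0, 0, 0, 0, 0],
    [0, 0, 0, 0, 0, 0, 0],
    [0, 0, 0, 0, 0, 0, 0],
    [0, 0, 0, 0, 0, 0, 0],
    [0, 0, 0, 0, 0, 0, 0],
  ],
)

```text
time: 9.45
ee_pos: [0.596, -0.2746, 0.1841]
eef_rot: [-0.858, -2.723, -0.131]
force: [0.1, 0.9, 1.1]
grip_width: 0.0116
```

play_rows(
  series=[
    [0, 0, 0, 0, 0, 0, 0],
  ],
)

```text
time: 9.55
ee_pos: [0.596, -0.2746, 0.184]
eef_rot: [-0.858, -2.723, -0.131]
force: [0.7, -0.0, 0.9]
grip_width: 0.0118
```

```bash
python3 look.py c wrist; python3 - <<'E'
from ik import *
import pickle
p,r=cur()
# lid in tool frame (assume lid still at bench pose)
LP=np.array([.5605,-.249,0]);LR=R.from_euler("z",-.607)
lt=(r.inv().apply(LP-p),(r.inv()*LR).as_rotvec());pickle.dump(lt,open("lt.pkl","wb"));print(lt)
up=p+np.array([0,0,.22])
plan([(p+[0,0,.05],r,4,0),(p+[-.02,.0,.24],r,6,0)])
E
```

```text
9.6 [ 0.596  -0.2746  0.184 ] [-0.8583 -2.7228 -0.1314] [ 0.941  0.809 -0.845  1.474  0.459  1.392  0.998] [-0.6  0.3  1. ] 0.011633144240806475
(array([-0.01223135,  0.00026737,  0.18875254]), array([0.0053611 , 2.84345862, 0.00336221]))
[[0.37,0,-1.19,0,0,0,0],[0.36,0,-1.2,0,0,0,0],[0.37,0.01,-1.19,0,0,0,0],[0.37,-0,-1.2,0,0,0,0],[1.19,-0.19,-2.95,0,-0,-0,0]]
[[1.19,-0.18,-2.94,0,-0,-0,0],[1.19,-0.19,-2.95,0,-0,-0,0],[1.19,-0.18,-2.95,0,-0,-0,0],[1.2,-0.19,-2.95,0,-0,-0,0],[1.19,-0.19,-2.94,0,-0,-0,0]]
```

play_rows(
  series=[
    [0.37, 0, -1.2, 0, 0, 0, 0],
    [0.37, 0, -1.2, 0, 0, 0, 0],
    [0.37, 0, -1.2, 0, 0, 0, 0],
    [0.37, 0, -1.2, 0, 0, 0, 0],
    [1.19, -0.19, -2.95, 0, 0, 0, 0],
  ],
)

```text
time: 10.1
ee_pos: [0.5919, -0.2747, 0.2652]
eef_rot: [-0.857, -2.72, -0.131]
force: [-0.1, 0.6, -1.4]
grip_width: 0.0121
```

play_rows(
  series=[
    [1.19, -0.19, -2.95, 0, 0, 0, 0],
    [1.19, -0.19, -2.95, 0, 0, 0, 0],
    [1.19, -0.19, -2.95, 0, 0, 0, 0],
    [1.19, -0.19, -2.95, 0, 0, 0, 0],
    [1.19, -0.19, -2.95, 0, 0, 0, 0],
  ],
)

```text
time: 10.6
ee_pos: [0.5754, -0.2746, 0.4267]
eef_rot: [-0.858, -2.724, -0.131]
force: [0.7, -0.6, -1.6]
grip_width: 0.0116
```

```bash
python3 look.py d wrist; cat >> ik.py <<'E'
import pickle
def held(p=None,r=None):
    if p is None: p,r=cur()
    a,b=pickle.load(open("lt.pkl","rb"));return p+r.apply(a),r*R.from_rotvec(b)
def tool_for(lp,lr):
    a,b=pickle.load(open("lt.pkl","rb"));tr=lr*R.from_rotvec(b).inv();return lp-tr.apply(a),tr
def lidbox(lp,lr):
    th=(BOXR.inv()*lr);P=lambda q:(BOXR.inv().apply(lp+lr.apply(np.array(q)/1000.)-BOXP)*1000).round(1)
    return dict(rot=th.as_rotvec().round(3),o=P((0,0,0)),tl=P((-84,27,2.5)),tr=P((-84,-27,2.5)),piv=P((-70,0,0)),far=P((70,0,0)))
E
python3 - <<'E'
from ik import *
from ov import overlay
overlay("pics/wr_d.png",pickle.load(open("wr_d.pkl","rb")),BOXP,BOXR,1.58,"pics/wr_do.png",None,1.4,lid=held())
p,r=cur();print(p)
th=.38
t=tool_for(*lidpose(th,px=.012,pz=.10)); print(t[0])
mid=np.array([.50,-.03,.46]);mr=r*R.from_rotvec((r.inv()*t[1]).as_rotvec()*.5)
plan([(mid,mr,8,0),(t[0],t[1],9,0)])
q=state()["qpos"]
for tt in [(mid,mr),t,tool_for(*lidpose(th)),tool_for(*lidpose(0))]:
    q,e=ik(*tt,q);print(q.round(2),e.round(3))
E
```

```text
10.65 [ 0.5756 -0.2743  0.4324] [-0.8601 -2.7288 -0.1302] [ 0.998  0.574 -0.944  1.281  0.312  1.76   1.058] [0.2 0.4 3.1] 0.011802085216237717
[ 0.57563142 -0.27428884  0.43241405]
[0.44569039 0.23707406 0.38704428]
[[2.52,1.96,0.4,-0.003,-0.045,-0.032,0],[2.47,2.04,0.3,-0.003,-0.045,-0.032,0],[2.41,2.11,0.19,-0.003,-0.045,-0.032,0],[2.35,2.19,0.09,-0.003,-0.045,-0.032,0],[2.28,2.27,-0.01,-0.003,-0.045,-0.032,0]]
[[2.21,2.34,-0.1,-0.003,-0.045,-0.032,0],[2.12,2.4,-0.19,-0.003,-0.045,-0.032,0],[2.03,2.48,-0.27,-0.003,-0.045,-0.032,0],[1.68,2.52,0.82,-0.002,-0.041,-0.029,0],[1.64,2.56,0.76,-0.002,-0.041,-0.029,0]]
[[1.59,2.61,0.69,-0.002,-0.041,-0.029,0],[1.55,2.65,0.64,-0.002,-0.041,-0.029,0],[1.49,2.7,0.58,-0.002,-0.041,-0.029,0],[1.43,2.73,0.53,-0.002,-0.041,-0.029,0],[1.38,2.78,0.47,-0.002,-0.041,-0.029,0]]
[[1.31,2.81,0.42,-0.002,-0.041,-0.029,0],[1.25,2.86,0.38,-0.002,-0.041,-0.029,0]]
[ 0.95 -0.03 -0.93  1.76 -0.05  1.31  1.24] 0.0
[ 0.76 -0.21 -1.27  1.97  0.05  0.85  0.89] 0.0
[ 0.38  0.17 -1.07  2.04  0.65  0.76  0.38] 0.0
[ 0.35  0.48 -1.05  1.76  0.51  1.12  0.6 ] 0.0
```

View pics/wr_do.png

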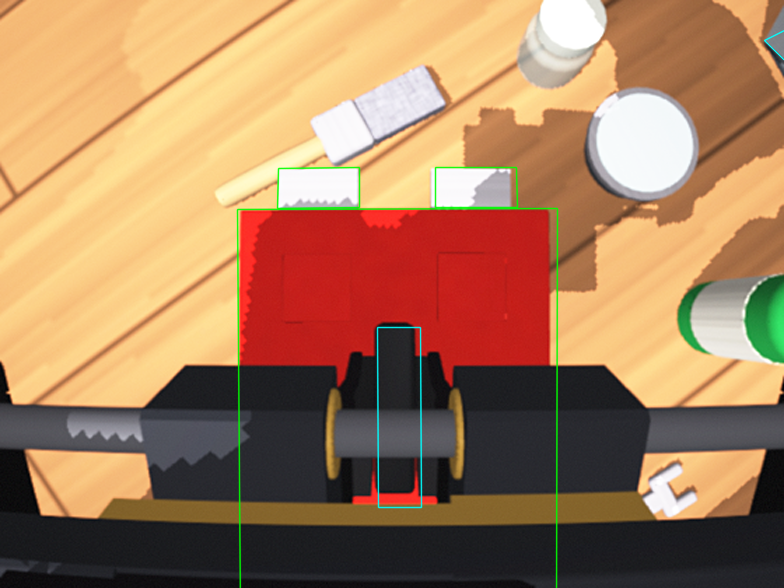

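play_rows(
  series=[
    [2.52, 1.96, 0.4, -0.003, -0.045, -0.032, 0],
    [2.47, 2.04, 0.3, -0.003, -0.045, -0.032, 0],
    [2.41, 2.11, 0.19, -0.003, -0.045, -0.032, 0],
    [2.35, 2.19, 0.09, -0.003, -0.045, -0.032, 0],
    [2.28, 2.27, -0.01, -0.003, -0.045, -0.032, 0],
  ],
)

```text
time: 11.15
ee_pos: [0.5281, -0.1205, 0.4428]
eef_rot: [-0.694, -3.006, -0.091]
force: [-0.6, -0.2, -1.2]
grip_width: 0.0116
```

play_rows(
  series=[
    [2.21, 2.34, -0.1, -0.003, -0.045, -0.032, 0],
    [2.12, 2.4, -0.19, -0.003, -0.045, -0.032, 0],
    [2.03, 2.48, -0.27, -0.003, -0.045, -0.032, 0],
    [1.68, 2.52, 0.82, -0.002, -0.041, -0.029, 0],
    [1.64, 2.56, 0.76, -0.002, -0.041, -0.029, 0],
  ],
)

```text
time: 11.65
ee_pos: [0.4876, 0.0307, 0.437]
eef_rot: [0.452, 2.943, 0.038]
force: [0.6, 1.2, -1.0]
grip_width: 0.0119
```

```bash
python3 - <<'E'
from ik import *
s=state();print(s["ee_pos"],s["qpos"].round(3),s["force"])
t=tool_for(*lidpose(.38,px=.012,pz=.10)); print(t[0])
plan([(t[0],t[1],8,0)])
E
```

```text
[0.48764009 0.03066413 0.43704655] [ 1.162 -0.079 -1.234  1.818 -0.067  1.184  1.209] [ 0.6241171   1.1973377  -0.97364683]
[0.44569039 0.23707406 0.38704428]
[[1.37,2.27,0.53,-0.002,-0.036,-0.025,0],[1.32,2.31,0.49,-0.002,-0.036,-0.025,0],[1.29,2.34,0.44,-0.002,-0.036,-0.025,0],[1.24,2.37,0.4,-0.002,-0.036,-0.025,0],[1.2,2.4,0.37,-0.002,-0.036,-0.025,0]]
[[1.15,2.43,0.33,-0.002,-0.036,-0.025,0],[1.1,2.46,0.29,-0.002,-0.036,-0.025,0],[1.04,2.48,0.25,-0.002,-0.036,-0.025,0]]
```

```bash
cat > sim.py <<'E'
from ik import *
def sub(q,p,r,W):
    for _ in range(4):
        pp,rr=fk(q,G,SG)
        e=np.r_[p-pp,(r*rr.inv()).as_rotvec()]
        J=np.zeros((6,7))
        for i in range(7):
            d=q.copy();d[i]+=1e-5;a,b=fk(d,G,SG);J[:,i]=np.r_[a-pp,(b*rr.inv()).as_rotvec()]/1e-5
        Jw=J@W
        q=q+W@Jw.T@np.linalg.solve(Jw@J.T+1e-8*np.eye(6),e) if False else q+W@J.T@np.linalg.solve(J@W@J.T,e)
    return q
def follow(q,targets,W=np.eye(7)):
    q=np.array(q,float);p,r=fk(q,G,SG);mx=[]
    for tp,tR,n in targets:
        n*=3;dr=(r.inv()*tR).as_rotvec()/n;p0=p.copy();r0=r
        for i in range(n):
            q=sub(q,p0+(np.array(tp)-p0)*(i+1)/n,r0*R.from_rotvec(dr*(i+1)),W);mx.append(q.copy())
        p,r=np.array(tp),tR
    return q,np.array(mx)
if __name__=="__main__":
    A=[.998,.574,-.944,1.281,.312,1.76,1.058]
    p,r=cur();print(state()["qpos"].round(3))
    print(follow(A,[(p,r,10)])[0].round(3))
    S0=[1.234,.334,.04,1.466,-.013,1.343,-.059]
    print("from start",follow(S0,[([.4208,-.3392,.4609],R.from_rotvec([-3.119,-.373,0]),10),([.5493,.2284,.4052],R.from_rotvec([2.931,.581,.519]),15)])[0].round(3),"actual .182 .189 -.801 1.723 .427 1.04 -1.943")
    q=state()["qpos"]
    for nm,path in dict(direct=[(*tool_for(*lidpose(.38,px=.012,pz=.10)),8)],low=[(*tool_for(*lidpose(.38,px=.012,pz=.05)),8)]).items():
        full=path+[(*tool_for(*lidpose(.38,px=.012)),8),(*tool_for(*lidpose(.38)),4),(*tool_for(*lidpose(0)),8)]
        f,m=follow(q,full);print(nm,m.min(0).round(2),m.max(0).round(2),f.round(2))
E
python3 sim.py
```

```text
[ 1.162 -0.079 -1.234  1.818 -0.067  1.184  1.209]
[ 1.156 -0.174 -1.167  1.844 -0.181  1.204  1.302]
from start [ 0.188  0.182 -0.793  1.727  0.397  1.018 -1.919] actual .182 .189 -.801 1.723 .427 1.04 -1.943
direct [ 0.94 -0.51 -2.03  1.76 -0.49  0.66  1.15] [ 1.82 -0.1  -1.21  2.04 -0.09  1.17  1.39] [ 1.82 -0.51 -2.03  1.76 -0.49  1.11  1.39]
low [ 1.07 -0.49 -2.08  1.76 -0.45  0.65  1.06] [ 1.85 -0.09 -1.24  2.04 -0.08  1.17  1.36] [ 1.85 -0.49 -2.08  1.76 -0.45  1.1   1.36]
```

```bash
cat > loop.py <<'E'
from sim import *
import itertools
q=state()["qpos"].copy();p0,r0=fk(q,G,SG)
end=[(*tool_for(*lidpose(.38,px=.012,pz=.10)),8),(*tool_for(*lidpose(.38,px=.012)),8),(*tool_for(*lidpose(.38)),4),(*tool_for(*lidpose(0)),8)]
def P(r,az,z): return np.array([r*np.cos(az),r*np.sin(az),z])
az0=np.arctan2(p0[1],p0[0])
out=[]
rt=end[0][1]
for r1,z1,azb,r2,z2,corot1,corot2,aze in itertools.product((.45,.52),(.44,.55),(-.7,-1.1),(.7,.78),(.45,.55),(0,1),(0,1),(.3,.6)):
    ra=R.from_euler("z",(azb-az0)*corot1)*r0
    rb=ra if not corot2 else R.from_euler("z",(aze-azb))*ra
    path=[(P(r1,az0,z1),r0,4),]
    path+=[(P(r1,az0+(azb-az0)*k/3,z1),R.from_euler("z",(azb-az0)*corot1*k/3)*r0,4) for k in(1,2,3)]
    path+=[(P(r2,azb,z2),ra,6)]
    path+=[(P(r2,azb+(aze-azb)*k/4,z2),R.from_euler("z",(aze-azb)*corot2*k/4)*ra,5) for k in(1,2,3,4)]
    try:
        f,m=follow(q,path+end)
    except Exception: continue
    mg=np.minimum(m-lo,hi-m).min(0)
    out.append((mg.min(),(r1,z1,azb,r2,z2,corot1,corot2,aze),mg.round(2),f.round(2)))
out.sort(key=lambda o:-o[0])
for o in out[:8]:print(o)
E
python3 loop.py
```

```text
(np.float64(0.07904004725196762), (0.45, 0.44, -0.7, 0.7, 0.45, 0, 0, 0.3), array([1.31, 0.08, 0.09, 0.36, 1.22, 0.64, 0.6 ]), array([ 0.2 ,  0.39, -0.83,  1.76,  0.37,  1.07,  0.71]))
(np.float64(0.07904004725196762), (0.45, 0.44, -0.7, 0.7, 0.45, 0, 0, 0.6), array([1.31, 0.08, 0.09, 0.36, 1.22, 0.64, 0.6 ]), array([ 0.15,  0.38, -0.76,  1.76,  0.34,  1.06,  0.74]))
(np.float64(0.07904004725196762), (0.45, 0.44, -0.7, 0.7, 0.45, 0, 1, 0.3), array([1.31, 0.08, 0.09, 0.36, 1.22, 0.65, 0.6 ]), array([ 0.26,  0.42, -0.92,  1.76,  0.42,  1.09,  0.67]))
(np.float64(0.07904004725196762), (0.45, 0.44, -0.7, 0.7, 0.45, 0, 1, 0.6), array([1.31, 0.08, 0.09, 0.36, 1.22, 0.65, 0.6 ]), array([ 0.23,  0.41, -0.87,  1.76,  0.39,  1.08,  0.69]))
(np.float64(0.07904004725196762), (0.45, 0.44, -0.7, 0.7, 0.45, 1, 0, 0.3), array([1.15, 0.08, 0.09, 0.36, 1.22, 0.61, 1.23]), array([ 0.36,  0.49, -1.06,  1.76,  0.52,  1.12,  0.6 ]))
(np.float64(0.07904004725196762), (0.45, 0.44, -0.7, 0.7, 0.45, 1, 0, 0.6), array([1.15, 0.08, 0.09, 0.36, 1.22, 0.54, 1.23]), array([ 0.33,  0.47, -1.02,  1.76,  0.49,  1.11,  0.62]))
(np.float64(0.07904004725196762), (0.45, 0.44, -0.7, 0.7, 0.45, 1, 1, 0.6), array([1.15, 0.08, 0.08, 0.36, 1.22, 0.69, 1.23]), array([ 0.39,  0.51, -1.11,  1.76,  0.56,  1.14,  0.57]))
(np.float64(0.07904004725196762), (0.45, 0.44, -0.7, 0.7, 0.55, 0, 0, 0.3), array([1.31, 0.08, 0.09, 0.36, 1.22, 0.56, 0.6 ]), array([ 0.21,  0.4 , -0.84,  1.76,  0.38,  1.08,  0.71]))
```

```bash
cat > loop2.py <<'E'
from sim import *
def P(r,az,z): return np.array([r*np.cos(az),r*np.sin(az),z])
q=state()["qpos"].copy();p,r=cur()
az0=np.arctan2(p[1],p[0])
rt=tool_for(*lidpose(.38,px=.012,pz=.10))
path=[(P(.455,az0-.25,.46),r,5),(P(.45,az0-.5,.47),r,4),(P(.46,az0-.78,.49),r,4),(P(.70,-.65,.50),r,7)]
path+=[(P(.70,a,.50),r,6) for a in(-.35,-.05,.25,.5)]
f,m=follow(q,path+[(*rt,8),(*tool_for(*lidpose(.38,px=.012)),8),(*tool_for(*lidpose(.38)),4),(*tool_for(*lidpose(0)),8)])
print(m.min(0).round(2),m.max(0).round(2),f.round(2))
for t in path: 
    lp,lr=held(t[0],t[1]);print(t[0].round(3),min((lp+lr.apply(np.array(c)/1000))[2] for c in[(-84,55,0),(-84,-55,0),(70,55,0),(70,-55,0)]).round(3))
plan([(a,b,n,0) for a,b,n in path])
E
python3 loop2.py
```

```text
[-0.07 -0.24 -1.2   1.22 -0.25  0.72  0.45] [ 1.31  0.45 -0.56  2.04  0.57  1.46  2.06] [ 0.19  0.39 -0.82  1.76  0.37  1.07  0.72]
[ 0.447 -0.085  0.46 ] 0.236
[ 0.408 -0.191  0.47 ] 0.246
[ 0.347 -0.302  0.49 ] 0.266
[ 0.557 -0.424  0.5  ] 0.276
[ 0.658 -0.24   0.5  ] 0.276
[ 0.699 -0.035  0.5  ] 0.276
[0.678 0.173 0.5  ] 0.276
[0.614 0.336 0.5  ] 0.276
[[-0,-2.42,-0.59,0,0,0,0],[-0,-2.42,-0.59,0,0,0,0],[-0,-2.41,-0.58,0,0,0,0],[-0,-2.42,-0.59,0,0,0,0],[-0.01,-2.42,-0.59,0,0,0,0]]
[[0.09,-2.8,-0.41,0,0,0,0],[0.1,-2.81,-0.41,0,0,0,0],[0.09,-2.8,-0.41,0,0,0,0],[0.09,-2.8,-0.41,0,0,0,0],[0.52,-3.09,-0.75,0,0,0,0]]
[[0.52,-3.1,-0.74,0,0,0,0],[0.51,-3.09,-0.75,0,0,0,0],[0.52,-3.09,-0.74,0,0,0,0],[-3.37,-0.76,0.36,0,0,0,0],[-3.37,-0.75,0.35,0,0,0,0]]
[[-3.38,-0.76,0.36,0,0,0,0],[-3.37,-0.75,0.35,0,0,0,0],[-3.37,-0.76,0.36,0,0,0,0],[-3.37,-0.75,0.36,0,0,0,0],[-3.38,-0.76,0.35,0,0,0,0]]
[[-0.65,3.41,0.28,0,0,0,0],[-0.66,3.42,0.28,0,0,0,0],[-0.65,3.41,0.27,0,0,0,0],[-0.66,3.41,0.28,0,0,0,0],[-0.65,3.42,0.28,0,0,0,0]]
[[-0.65,3.41,0.28,0,0,0,0],[0.37,3.47,0.11,0,0,0,0],[0.38,3.46,0.12,0,0,0,0],[0.37,3.47,0.11,0,0,0,0],[0.37,3.46,0.12,0,0,0,0]]
[[0.38,3.47,0.11,0,0,0,0],[0.37,3.46,0.12,0,0,0,0],[1.37,3.21,-0.06,0,0,0,0],[1.37,3.2,-0.05,0,0,0,0],[1.37,3.21,-0.06,0,0,0,0]]
[[1.37,3.21,-0.06,0,0,0,0],[1.36,3.2,-0.06,0,0,0,0],[1.37,3.21,-0.05,0,0,0,0],[1.82,2.27,-0.18,0,0,0,0],[1.81,2.26,-0.17,0,0,0,0]]
[[1.82,2.27,-0.18,0,0,0,0],[1.81,2.27,-0.17,0,0,0,0],[1.82,2.26,-0.18,0,0,0,0],[1.81,2.27,-0.18,0,0,0,0]]
```

play_rows(
  series=[
    [0, -2.42, -0.59, 0, 0, 0, 0],
    [0, -2.42, -0.59, 0, 0, 0, 0],
    [0, -2.42, -0.59, 0, 0, 0, 0],
    [0, -2.42, -0.59, 0, 0, 0, 0],
    [0, -2.42, -0.59, 0, 0, 0, 0],
  ],
)

```text
time: 12.15
ee_pos: [0.4467, -0.0866, 0.4604]
eef_rot: [0.453, 2.945, 0.039]
force: [0.7, 0.4, -1.3]
grip_width: 0.0119
```

play_rows(
  series=[
    [0.09, -2.8, -0.41, 0, 0, 0, 0],
    [0.09, -2.8, -0.41, 0, 0, 0, 0],
    [0.09, -2.8, -0.41, 0, 0, 0, 0],
    [0.09, -2.8, -0.41, 0, 0, 0, 0],
    [0.52, -3.09, -0.75, 0, 0, 0, 0],
  ],
)

```text
time: 12.65
ee_pos: [0.3924, -0.2202, 0.4749]
eef_rot: [0.452, 2.945, 0.041]
force: [0.1, -0.3, -1.5]
grip_width: 0.0121
```

play_rows(
  series=[
    [0.52, -3.1, -0.75, 0, 0, 0, 0],
    [0.52, -3.1, -0.75, 0, 0, 0, 0],
    [0.52, -3.1, -0.75, 0, 0, 0, 0],
    [-3.37, -0.76, 0.36, 0, 0, 0, 0],
    [-3.37, -0.76, 0.36, 0, 0, 0, 0],
  ],
)

```text
time: 13.15
ee_pos: [0.4065, -0.34, 0.4931]
eef_rot: [0.459, 2.943, 0.038]
force: [0.3, 0.5, -0.8]
grip_width: 0.0117
```

```bash
python3 -c "
from cell import *
s=state();print(s['ee_pos'],s['qpos'].round(3),s['force'])"
```

```text
[ 0.40650116 -0.33998311  0.49313073] [ 1.327  0.048 -0.696  1.639 -0.069  1.334  1.907] [ 0.33143777  0.51661651 -0.76509695]
```

play_rows(
  series=[
    [-3.37, -0.76, 0.36, 0, 0, 0, 0],
    [-3.37, -0.76, 0.36, 0, 0, 0, 0],
    [-3.37, -0.76, 0.36, 0, 0, 0, 0],
    [-3.37, -0.76, 0.36, 0, 0, 0, 0],
    [-3.37, -0.76, 0.36, 0, 0, 0, 0],
  ],
)

```text
time: 13.65
ee_pos: [0.5578, -0.4266, 0.499]
eef_rot: [0.455, 2.945, 0.041]
force: [0.2, -1.5, -1.5]
grip_width: 0.012
```

play_rows(
  series=[
    [-0.65, 3.41, 0.28, 0, 0, 0, 0],
    [-0.65, 3.41, 0.28, 0, 0, 0, 0],
    [-0.65, 3.41, 0.28, 0, 0, 0, 0],
    [-0.65, 3.41, 0.28, 0, 0, 0, 0],
    [-0.65, 3.41, 0.28, 0, 0, 0, 0],
  ],
)

```text
time: 14.15
ee_pos: [0.6407, -0.2718, 0.4993]
eef_rot: [0.454, 2.944, 0.041]
force: [0.5, 0.1, -2.1]
grip_width: 0.0117
```

play_rows(
  series=[
    [-0.65, 3.41, 0.28, 0, 0, 0, 0],
    [0.37, 3.46, 0.11, 0, 0, 0, 0],
    [0.37, 3.46, 0.11, 0, 0, 0, 0],
    [0.37, 3.46, 0.11, 0, 0, 0, 0],
    [0.37, 3.46, 0.11, 0, 0, 0, 0],
  ],
)

```text
time: 14.65
ee_pos: [0.6848, -0.1047, 0.4999]
eef_rot: [0.454, 2.944, 0.041]
force: [0.6, 0.1, -1.8]
grip_width: 0.0116
```

play_rows(
  series=[
    [0.37, 3.46, 0.11, 0, 0, 0, 0],
    [0.37, 3.46, 0.11, 0, 0, 0, 0],
    [1.37, 3.2, -0.06, 0, 0, 0, 0],
    [1.37, 3.2, -0.06, 0, 0, 0, 0],
    [1.37, 3.2, -0.06, 0, 0, 0, 0],
  ],
)

```text
time: 15.15
ee_pos: [0.688, 0.0673, 0.5004]
eef_rot: [0.454, 2.945, 0.041]
force: [1.0, -0.3, -1.8]
grip_width: 0.0118
```

play_rows(
  series=[
    [1.37, 3.2, -0.06, 0, 0, 0, 0],
    [1.37, 3.2, -0.06, 0, 0, 0, 0],
    [1.37, 3.2, -0.06, 0, 0, 0, 0],
    [1.82, 2.27, -0.18, 0, 0, 0, 0],
    [1.82, 2.27, -0.18, 0, 0, 0, 0],
  ],
)

```text
time: 15.65
ee_pos: [0.656, 0.2254, 0.5009]
eef_rot: [0.454, 2.945, 0.042]
force: [-0.2, 0.7, -1.6]
grip_width: 0.0119
```

```bash
python3 - <<'E'
from sim import *
s=state();q=s["qpos"];print(s['ee_pos'],q.round(3),s['force'])
rt=tool_for(*lidpose(.38,px=.012,pz=.10))
rest=[(*tool_for(*lidpose(.38,px=.012)),8),(*tool_for(*lidpose(.38)),4),(*tool_for(*lidpose(0)),8)]
f,m=follow(q,[(*rt,8)]+rest);print(m.min(0).round(2),m.max(0).round(2),f.round(2))
plan([(*rt,10,0)])
E
```

```text
[0.65602057 0.22542364 0.50092029] [ 0.14   0.447 -0.82   1.237  0.415  1.453  0.638] [-0.18804238  0.65914789 -1.61210415]
[ 0.15 -0.08 -0.92  1.27  0.27  0.73  0.43] [ 0.29  0.43 -0.82  2.04  0.6   1.43  0.72] [ 0.26  0.42 -0.91  1.76  0.42  1.09  0.68]
[[2.19,-0.57,0.78,-0.001,-0.029,-0.02,0],[2.22,-0.53,0.72,-0.001,-0.029,-0.02,0],[2.26,-0.49,0.65,-0.001,-0.029,-0.02,0],[2.28,-0.44,0.58,-0.001,-0.029,-0.02,0],[2.3,-0.39,0.52,-0.001,-0.029,-0.02,0]]
[[2.33,-0.35,0.45,-0.001,-0.029,-0.02,0],[2.34,-0.3,0.38,-0.001,-0.029,-0.02,0],[2.36,-0.26,0.31,-0.001,-0.029,-0.02,0],[2.37,-0.21,0.25,-0.001,-0.029,-0.02,0],[2.39,-0.16,0.17,-0.001,-0.029,-0.02,0]]
```

play_rows(
  series=[
    [2.19, -0.57, 0.78, -0.001, -0.029, -0.02, 0],
    [2.22, -0.53, 0.72, -0.001, -0.029, -0.02, 0],
    [2.26, -0.49, 0.65, -0.001, -0.029, -0.02, 0],
    [2.28, -0.44, 0.58, -0.001, -0.029, -0.02, 0],
    [2.3, -0.39, 0.52, -0.001, -0.029, -0.02, 0],
  ],
)

```text
time: 16.15
ee_pos: [0.5504, 0.23, 0.4434]
eef_rot: [0.294, 2.818, 0.003]
force: [-0.3, -0.1, -1.3]
grip_width: 0.0118
```

play_rows(
  series=[
    [2.33, -0.35, 0.45, -0.001, -0.029, -0.02, 0],
    [2.34, -0.3, 0.38, -0.001, -0.029, -0.02, 0],
    [2.36, -0.26, 0.31, -0.001, -0.029, -0.02, 0],
    [2.37, -0.21, 0.25, -0.001, -0.029, -0.02, 0],
    [2.39, -0.16, 0.17, -0.001, -0.029, -0.02, 0],
  ],
)

```text
time: 16.65
ee_pos: [0.4453, 0.2359, 0.3864]
eef_rot: [0.146, 2.684, -0.033]
force: [-1.3, 0.6, -1.1]
grip_width: 0.0117
```

play_rows(
  series=[
    [0, 0, 0, 0, 0, 0, 0],
    [0, 0, 0, 0, 0, 0, 0],
  ],
)

```text
time: 16.85
ee_pos: [0.4463, 0.2358, 0.3871]
eef_rot: [0.147, 2.685, -0.033]
force: [0.6, 0.3, -0.9]
grip_width: 0.0118
```

```bash
python3 look.py e wrist side scene; python3 - <<'E'
from ik import *
from ov import overlay
print(lidbox(*held()))
for n,k,cr in(("wr",1.4,None),("si",4,(160,70,180,140)),("sc",4,(290,90,180,140))):
    overlay(f"pics/{n}_e.png",pickle.load(open(n+"_e.pkl","rb")),BOXP,BOXR,1.58,f"pics/{n}_eo.png",cr,k,lid=held())
E
```

```text
17.0 [0.4474 0.2355 0.3872] [ 0.149   2.6854 -0.0309] [ 0.282 -0.051 -0.925  1.961  0.339  0.902  0.641] [ 1.  -0.4 -2.4] 0.011635894415323747
{'rot': array([-0.003, -0.381, -0.001]), 'o': array([  9.9,  -1.9, 180.9]), 'tl': array([-68.9,  25.2, 152. ]), 'tr': array([-69. , -28.8, 152.1]), 'piv': array([-55. ,  -1.8, 154.9]), 'far': array([ 74.9,  -1.9, 206.9])}
```

View pics/wr_eo.png

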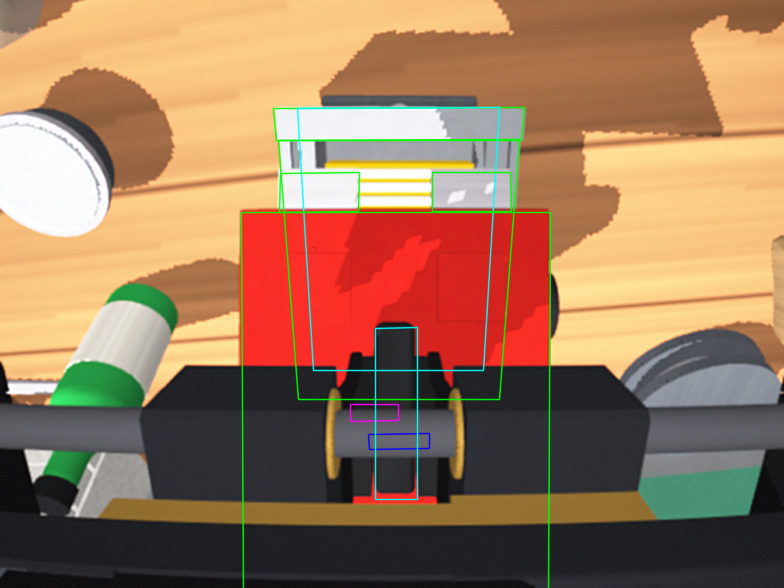

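View pics/si_eo.png

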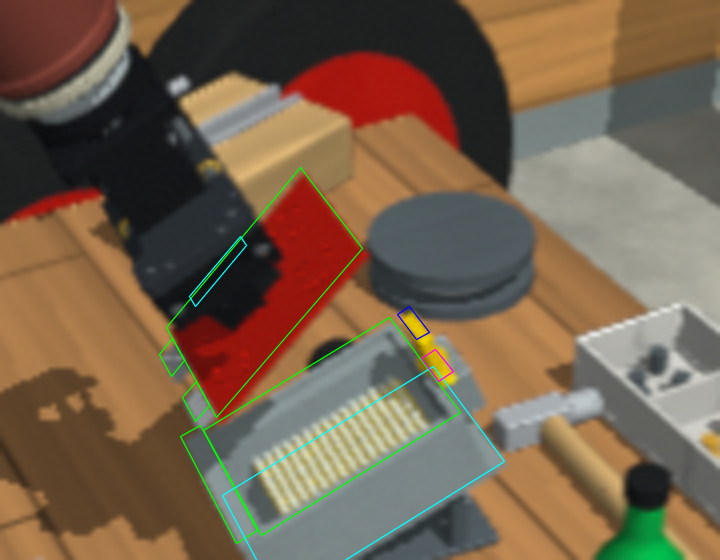

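View pics/sc_eo.png

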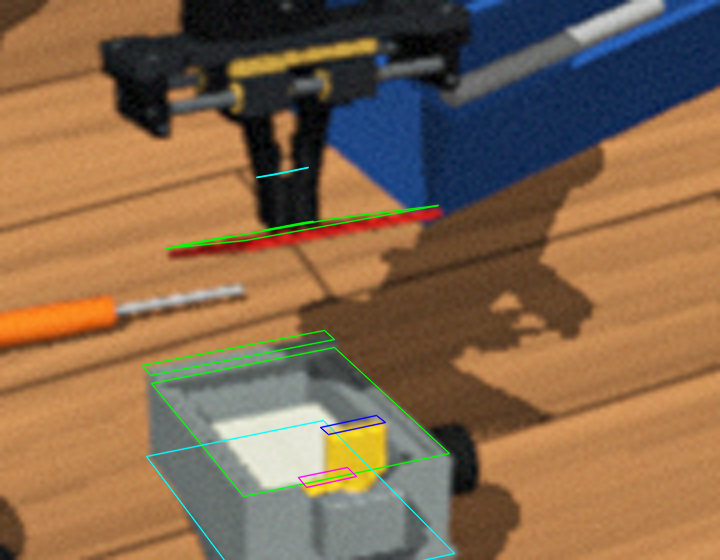

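```bash
python3 - <<'E'
from ik import *
plan([(*tool_for(*lidpose(.38,px=.012,pz=.025)),5,0)])
E
```

```text
[[0.16,0.03,1.48,-0.001,0,-0,0],[0.16,0.02,1.48,-0.001,0,-0,0],[0.16,0.02,1.48,-0.001,0,-0,0],[0.16,0.03,1.48,-0.001,0,-0,0],[0.16,0.02,1.49,-0.001,0,-0,0]]
```

play_rows(
  series=[
    [0.16, 0.02, 1.48, -0.001, 0, 0, 0],
    [0.16, 0.03, 1.48, -0.001, 0, 0, 0],
    [0.16, 0.02, 1.48, -0.001, 0, 0, 0],
    [0.16, 0.03, 1.48, -0.001, 0, 0, 0],
    [0.16, 0.02, 1.48, -0.001, 0, 0, 0],
  ],
)

```text
time: 17.5
ee_pos: [0.4729, 0.2341, 0.316]
eef_rot: [0.148, 2.686, -0.024]
force: [0.5, 0.6, -1.3]
grip_width: 0.0118
```

play_rows(
  series=[
    [0, 0, 0, 0, 0, 0, 0],
    [0, 0, 0, 0, 0, 0, 0],
  ],
)

```text
time: 17.7
ee_pos: [0.4722, 0.2344, 0.3166]
eef_rot: [0.147, 2.687, -0.024]
force: [-0.2, 0.3, -1.1]
grip_width: 0.0119
```

```bash
python3 look.py f wrist side ; python3 - <<'E'
from ik import *
from ov import overlay
print(lidbox(*held()))
for n,k,cr in(("wr",3,(180,50,220,160)),("si",4,(160,70,180,140))):
    overlay(f"pics/{n}_f.png",pickle.load(open(n+"_f.pkl","rb")),BOXP,BOXR,1.58,f"pics/{n}_fo.png",cr,k,lid=held())
plan([(*tool_for(*lidpose(.38,px=.012,pz=.002)),4,0)])
E
```

```text
17.8 [0.4721 0.2346 0.3173] [ 0.1463  2.6849 -0.0241] [ 0.248  0.111 -0.931  2.007  0.562  0.806  0.455] [-0.9  0.1 -2.4] 0.011916313529430603
{'rot': array([ 0.003, -0.381, -0.001]), 'o': array([  7.7,   0.8, 106.9]), 'tl': array([-71.1,  27.9,  78.1]), 'tr': array([-71.2, -26.1,  77.9]), 'piv': array([-57.2,   0.9,  80.9]), 'far': array([ 72.7,   0.7, 132.9])}
[[0.04,-0.01,0.58,0.001,0,-0,0],[0.03,-0.01,0.59,0.001,0,-0,0],[0.04,-0.01,0.58,0.001,0,-0,0],[0.04,-0.01,0.59,0.001,0,-0,0]]
```

View pics/wr_fo.png

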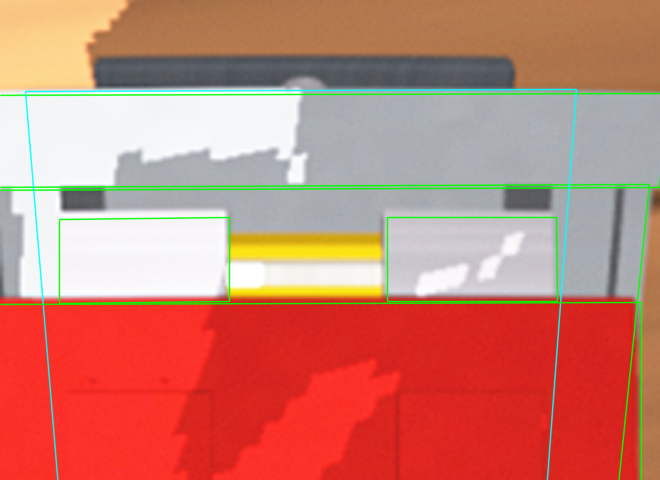

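View pics/si_fo.png

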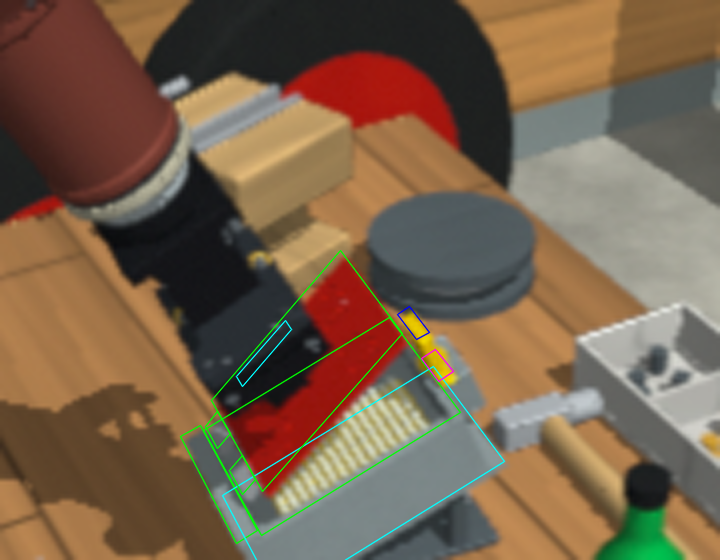

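play_rows(
  series=[
    [0.04, -0.01, 0.58, 0.001, 0, 0, 0],
    [0.04, -0.01, 0.58, 0.001, 0, 0, 0],
    [0.04, -0.01, 0.58, 0.001, 0, 0, 0],
    [0.04, -0.01, 0.58, 0.001, 0, 0, 0],
  ],
)

```text
time: 18.2
ee_pos: [0.4806, 0.2329, 0.2943]
eef_rot: [0.147, 2.686, -0.031]
force: [-0.5, -0.0, -2.4]
grip_width: 0.0118
```

play_rows(
  series=[
    [0, 0, 0, 0, 0, 0, 0],
    [0, 0, 0, 0, 0, 0, 0],
  ],
)

```text
time: 18.4
ee_pos: [0.4804, 0.2331, 0.2946]
eef_rot: [0.147, 2.686, -0.03]
force: [0.3, 0.5, -1.9]
grip_width: 0.0116
```

```bash
python3 look.py g wrist; python3 - <<'E'
from ik import *
from ov import overlay
print(lidbox(*held()))
for n,k,cr in(("wr",3,(180,30,220,160)),):
    overlay(f"pics/{n}_g.png",pickle.load(open(n+"_g.pkl","rb")),BOXP,BOXR,1.58,f"pics/{n}_go.png",cr,k,lid=held())
plan([(*tool_for(*lidpose(.38,px=.012,pz=.0)),1,0),(*tool_for(*lidpose(.38,dx=.0015,px=0,pz=.0)),5,0)])
E
```

```text
18.45 [0.4805 0.2331 0.2949] [ 0.1471  2.686  -0.0302] [ 0.222  0.165 -0.912  2.016  0.641  0.787  0.392] [ 0.2  0.4 -2.7] 0.011925304522992588
{'rot': array([-0.002, -0.38 , -0.   ]), 'o': array([ 7.3, -0.6, 82.9]), 'tl': array([-71.6,  26.4,  54. ]), 'tr': array([-71.6, -27.6,  54.1]), 'piv': array([-57.7,  -0.6,  56.9]), 'far': array([ 72.3,  -0.6, 108.9])}
[[-0.06,0.02,0.15,-0.002,0,-0,0],[0.23,-0,-0.02,0,0,-0,0],[0.23,-0,-0.02,0,0,-0,0],[0.23,-0,-0.02,0,0,-0,0],[0.23,-0,-0.02,0,0,-0,0]]
[[0.23,-0,-0.02,0,0,-0,0]]
```

View pics/wr_go.png

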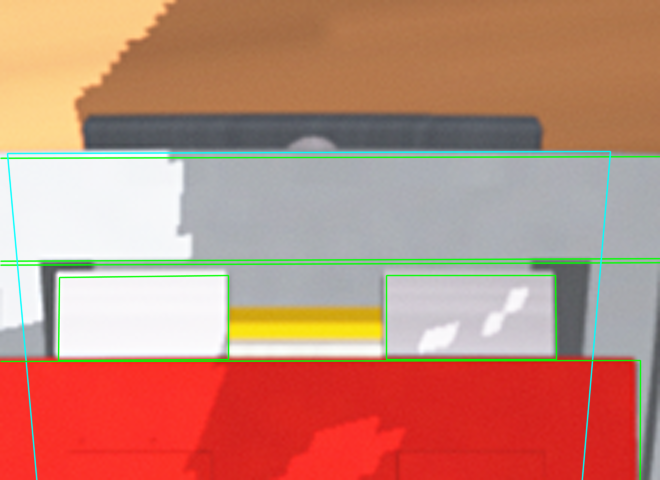

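play_rows(
  series=[
    [-0.03, 0.02, 0.08, -0.002, 0, 0, 0],
    [0.22, 0, -0.02, 0, 0, 0, 0],
    [0.22, 0, -0.02, 0, 0, 0, 0],
    [0.22, 0, -0.02, 0, 0, 0, 0],
    [0.22, 0, -0.02, 0, 0, 0, 0],
  ],
)

```text
time: 18.95
ee_pos: [0.4726, 0.2341, 0.2911]
eef_rot: [0.147, 2.686, -0.028]
force: [-0.4, -0.4, -1.0]
grip_width: 0.0116
```

play_rows(
  series=[
    [0.2, 0, -0.02, 0, 0, 0, 0],
    [0, 0, 0, 0, 0, 0, 0],
    [0, 0, 0, 0, 0, 0, 0],
  ],
)

```text
time: 19.25
ee_pos: [0.471, 0.2343, 0.2905]
eef_rot: [0.147, 2.686, -0.028]
force: [0.2, 0.7, -1.3]
grip_width: 0.0116
```

```bash
python3 look.py h wrist; python3 - <<'E'
from ik import *
from ov import overlay
print(lidbox(*held()))
for n,k,cr in(("wr",3,(180,30,220,160)),):
    overlay(f"pics/{n}_h.png",pickle.load(open(n+"_h.pkl","rb")),BOXP,BOXR,1.58,f"pics/{n}_ho.png",cr,k,lid=held())
E
```

```text
19.3 [0.4711 0.2343 0.2905] [ 0.1468  2.6857 -0.0277] [ 0.22   0.152 -0.918  2.037  0.638  0.776  0.378] [ 1.  -0.4 -1.6] 0.011806842423555116
{'rot': array([-0.   , -0.38 , -0.001]), 'o': array([-3. , -0.1, 82.2]), 'tl': array([-81.9,  26.9,  53.4]), 'tr': array([-82. , -27.1,  53.4]), 'piv': array([-68. ,  -0.1,  56.2]), 'far': array([ 6.200e+01, -1.000e-01,  1.082e+02])}
```

View pics/wr_ho.png

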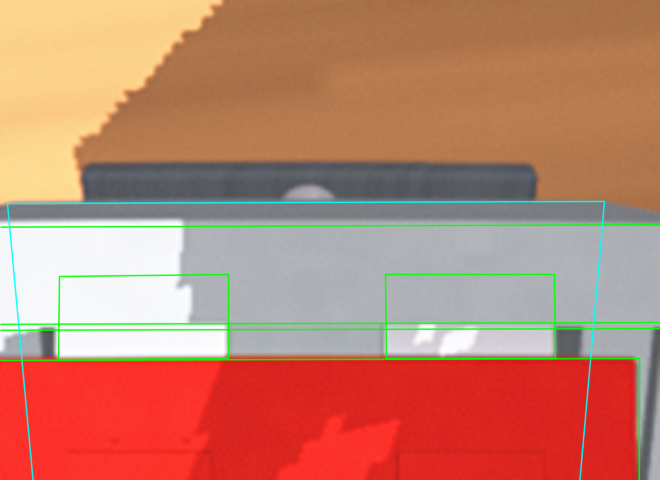

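```bash
python3 - <<'E'
from ik import *
ths=[.345,.31,.275,.24,.205,.17,.135,.10]
plan([(*tool_for(*lidpose(t,dx=.0017,dz=.001)),1,0) for t in ths])
E
```

```text
[[-0.71,0.01,0.23,0,0.035,-0,0],[-0.72,0.01,0.2,0,0.035,-0,0],[-0.73,-0,0.21,0,0.035,-0,0],[-0.73,-0,0.2,0.001,0.035,-0,0],[-0.73,0,0.21,-0,0.035,-0,0]]
[[-0.73,0,0.2,-0,0.035,0,0],[-0.73,0,0.2,-0,0.035,0,0],[-0.73,0.01,0.21,0,0.035,0,0]]
```

play_rows(
  series=[
    [-0.71, 0.01, 0.22, 0, 0.035, 0, 0],
    [-0.72, 0, 0.2, 0, 0.035, 0, 0],
    [-0.73, 0, 0.2, 0, 0.035, 0, 0],
    [-0.73, 0, 0.2, 0, 0.035, 0, 0],
  ],
)

```text
time: 19.7
ee_pos: [0.5011, 0.231, 0.2943]
eef_rot: [0.154, 2.827, -0.018]
force: [0.0, -0.4, -1.8]
grip_width: 0.0117
```

```bash
python3 look.py i wrist; python3 - <<'E'
from ik import *
print(lidbox(*held()))
ths=[.205,.17,.135,.10]
plan([(*tool_for(*lidpose(t,dx=.0017,dz=.001)),1,0) for t in ths])
E
```

```text
19.75 [0.5024 0.2304 0.2944] [ 0.1563  2.8282 -0.0174] [ 0.255  0.253 -0.921  1.923  0.528  0.89   0.532] [ 1.2 -1.3 -1.3] 0.011630879401605891
{'rot': array([ 0.   , -0.237, -0.002]), 'o': array([ 0.9, -0.6, 72.4]), 'tl': array([-81.3,  26.6,  55.1]), 'tr': array([-81.4, -27.4,  55. ]), 'piv': array([-67.2,  -0.5,  55.9]), 'far': array([68.9, -0.7, 88.8])}
[[-0.56,0.07,0.19,0.001,0.032,-0.002,0],[-0.73,0,0.2,-0,0.035,0.001,0],[-0.73,0,0.2,-0,0.035,-0,0],[-0.73,0.01,0.21,0,0.035,-0,0]]
```

play_rows(
  series=[
    [-0.56, 0.05, 0.19, 0, 0.032, -0.002, 0],
    [-0.72, 0, 0.2, 0, 0.035, 0, 0],
    [-0.72, 0, 0.2, 0, 0.035, 0, 0],
    [-0.72, 0, 0.2, 0, 0.035, 0, 0],
  ],
)

```text
time: 20.15
ee_pos: [0.5291, 0.2286, 0.2935]
eef_rot: [0.157, 2.964, -0.008]
force: [0.3, 0.3, -2.2]
grip_width: 0.0118
```

play_rows(
  series=[
    [0, 0, 0, 0, 0, 0, 0],
  ],
)

```text
time: 20.25
ee_pos: [0.5299, 0.2281, 0.2932]
eef_rot: [0.16, 2.964, -0.008]
force: [-0.4, 0.5, -2.2]
grip_width: 0.0117
```

```bash
python3 look.py j wrist side; python3 - <<'E'
from ik import *
from ov import overlay
print(lidbox(*held()))
for n,k,cr in(("wr",1.4,None),("si",4,(160,70,180,140))):
    overlay(f"pics/{n}_j.png",pickle.load(open(n+"_j.pkl","rb")),BOXP,BOXR,1.58,f"pics/{n}_jo.png",cr,k,lid=held())
ths=[.075,.05,.025,.0]
plan([(*tool_for(*lidpose(t,dx=.001,dz=.0005)),1,0) for t in ths])
E
```

```text
20.35 [0.5287 0.2288 0.2932] [ 0.1578  2.9622 -0.0081] [ 0.264  0.354 -0.921  1.819  0.467  1.011  0.624] [-0.8  0.6 -1.9] 0.01160732163480192
{'rot': array([ 0.002, -0.103,  0.002]), 'o': array([-0.3,  0.7, 63.4]), 'tl': array([-84.2,  27.5,  57.3]), 'tr': array([-84. , -26.5,  57.2]), 'piv': array([-69.9,   0.6,  56.2]), 'far': array([69.3,  0.9, 70.6])}
[[-0.69,-0.05,0.21,0.001,0.028,0.003,0],[-0.53,-0,0.15,0,0.025,-0,0],[-0.52,0,0.14,0,0.025,-0,0],[-0.52,0,0.14,0,0.025,-0,0]]
```

View pics/wr_jo.png

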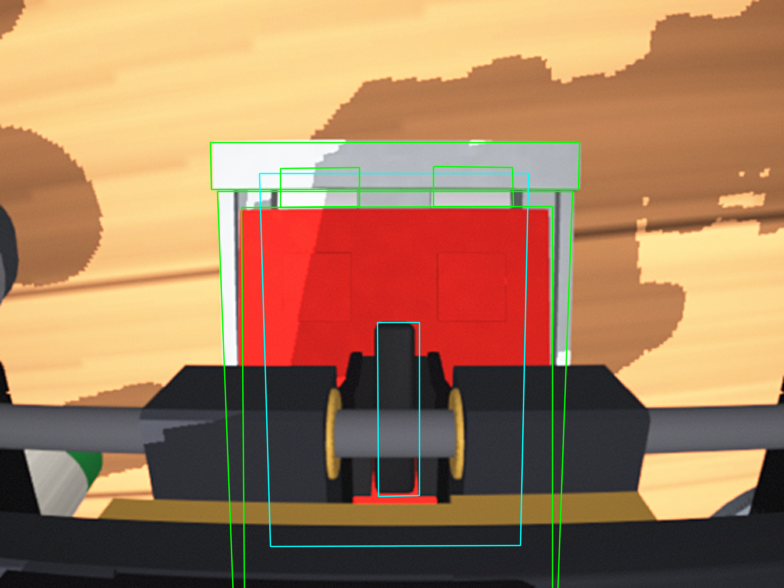

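View pics/si_jo.png

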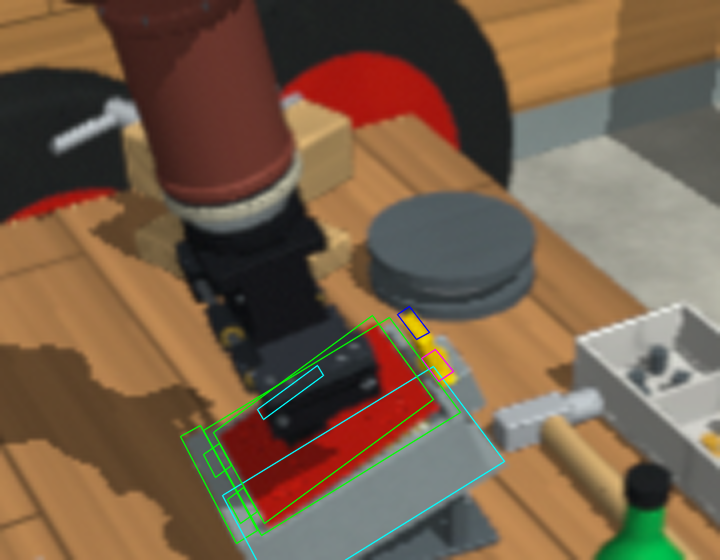

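play_rows(
  series=[
    [-0.66, -0.03, 0.21, 0, 0.028, 0.001, 0],
    [-0.53, 0, 0.15, 0, 0.025, 0, 0],
    [-0.52, 0, 0.14, 0, 0.025, 0, 0],
  ],
)

```text
time: 20.65
ee_pos: [0.5469, 0.2262, 0.2911]
eef_rot: [0.164, 3.042, -0.002]
force: [-0.4, -0.1, -1.9]
grip_width: 0.0119
```

play_rows(
  series=[
    [0, 0, 0, 0, 0, 0, 0],
  ],
)

```text
time: 20.75
ee_pos: [0.5475, 0.2259, 0.2908]
eef_rot: [0.166, 3.042, -0.002]
force: [0.6, -1.0, -1.3]
grip_width: 0.0117
```

```bash
python3 - <<'E'
from ik import *
print(state()["force"],lidbox(*held()))
ths=[.012,0,-.012]
plan([(*tool_for(*lidpose(t,dx=.001,dz=.0005)),1,0) for t in ths])
E
```

```text
[ 0.57802918 -0.97533817 -1.28129494] {'rot': array([ 0.001, -0.024,  0.   ]), 'o': array([ 1.6, -0.2, 56.8]), 'tl': array([-82.4,  26.8,  57.3]), 'tr': array([-82.4, -27.2,  57.3]), 'piv': array([-68.4,  -0.2,  55.1]), 'far': array([71.6, -0.2, 58.4])}
[[-0.17,0.04,0.05,0.001,0.012,0,0],[-0.25,-0,0.06,0,0.012,0,0],[-0.25,-0,0.07,0,0.012,0,0]]
```

play_rows(
  series=[
    [-0.2, 0.03, 0.06, 0, 0.012, 0, 0],
    [-0.25, 0, 0.08, 0, 0.012, 0, 0],
    [0, 0, 0, 0, 0, 0, 0],
  ],
)

```text
time: 21.05
ee_pos: [0.5513, 0.2261, 0.2899]
eef_rot: [0.165, 3.065, -0.0]
force: [-0.3, 0.1, -2.3]
grip_width: 0.0115
```

```bash
python3 - <<'E'
from ik import *
print(state()["force"],state()["moment"],lidbox(*held()))
E
```

```text
[-0.32829165  0.12237    -2.31700857] [ 0.07135905 -0.030162   -0.01293209] {'rot': array([ 0.001, -0.001,  0.001]), 'o': array([ 0.6,  0.5, 55.6]), 'tl': array([-83.4,  27.4,  58.1]), 'tr': array([-83.4, -26.6,  58. ]), 'piv': array([-69.4,   0.4,  55.6]), 'far': array([70.6,  0.6, 55.7])}
```

```bash
python3 - <<'E'
from ik import *
p,r=cur();print(r.inv().apply(BOXR.apply([0,0,-1])))
E
```

```text
[-0.2932109  -0.00304862  0.95604293]
```

play_rows(
  series=[
    [-0.02, 0, 0.06, 0, 0, 0, 0],
    [-0.02, 0, 0.06, 0, 0, 0, 0],
    [0, 0, 0, 0, 0, 0, 0],
  ],
)

```text
time: 21.35
ee_pos: [0.5514, 0.2263, 0.289]
eef_rot: [0.164, 3.064, -0.0]
force: [-0.2, 0.2, -1.6]
grip_width: 0.0117
```

```bash
python3 look.py k wrist side scene; python3 - <<'E'
from ik import *
from ov import overlay
print(state()["force"],state()["moment"],lidbox(*held()))
for n,k,cr in(("wr",1.4,None),("si",5,(190,110,130,110)),("sc",5,(310,150,130,110))):
    overlay(f"pics/{n}_k.png",pickle.load(open(n+"_k.pkl","rb")),BOXP,BOXR,1.58,f"pics/{n}_ko.png",cr,k)
E
```

```text
21.5 [0.5514 0.2263 0.289 ] [ 1.6440e-01  3.0639e+00 -2.0000e-04] [ 0.258  0.438 -0.911  1.734  0.435  1.106  0.676] [-0.2 -0.3 -1.3] 0.011953240553435697
[-0.16340806 -0.33323676 -1.33475557] [0.01833262 0.08135474 0.02884116] {'rot': array([ 0.001, -0.001,  0.002]), 'o': array([ 0.5,  0.6, 54.7]), 'tl': array([-83.6,  27.5,  57.1]), 'tr': array([-83.5, -26.5,  57. ]), 'piv': array([-69.5,   0.5,  54.6]), 'far': array([70.5,  0.7, 54.8])}
```

View pics/si_ko.png

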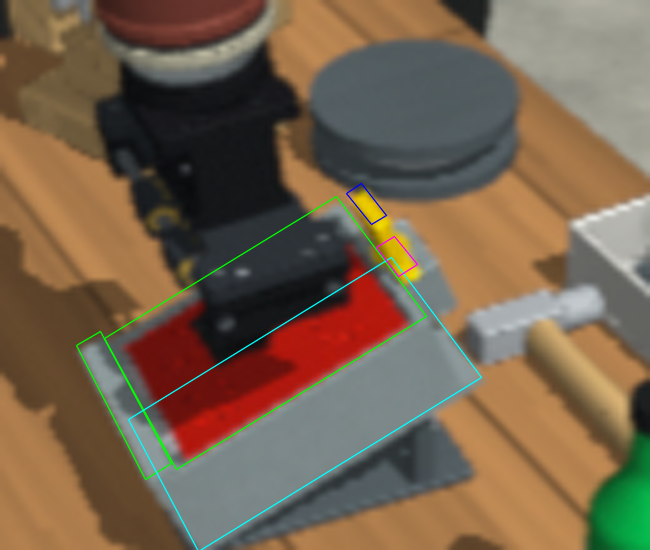

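View pics/sc_ko.png

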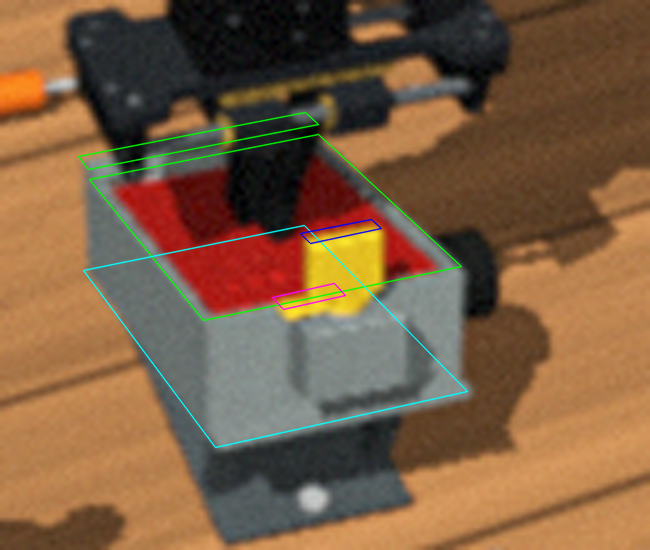

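play_rows(
  series=[
    [-0.02, 0, 0.06, 0, 0, 0, 0],
    [-0.02, 0, 0.05, 0, 0, 0, 0],
    [0, 0, 0, 0, 0, 0, 0],
  ],
)

```text
time: 21.8
ee_pos: [0.5516, 0.2264, 0.2888]
eef_rot: [0.164, 3.064, -0.001]
force: [-6.0, -1.3, 9.7]
grip_width: 0.0117
```

```bash
python3 - <<'E'
from ik import *
print(state()["force"],state()["moment"],lidbox(*held()))
E
```

```text
[-6.04335538 -1.29735741  9.7238555 ] [-0.51782419  1.25807309 -0.09791075] {'rot': array([ 0.001, -0.001,  0.002]), 'o': array([ 0.5,  0.6, 54.4]), 'tl': array([-83.6,  27.5,  56.8]), 'tr': array([-83.4, -26.5,  56.8]), 'piv': array([-69.5,   0.5,  54.3]), 'far': array([70.5,  0.8, 54.5])}
```

play_rows(
  series=[
    [0, 0, 0, 0, 0, 0, 0],
    [0, 0, 0, 0, 0, 0, 0],
  ],
)

```text
time: 22.0
ee_pos: [0.5516, 0.2264, 0.2888]
eef_rot: [0.164, 3.064, -0.001]
force: [-6.1, -2.4, 9.3]
grip_width: 0.0118
```

play_rows(
  series=[
    [0.02, 0, -0.06, 0, 0, 0, 0],
    [0, 0, 0, 0, 0, 0, 2],
    [0, 0, 0, 0, 0, 0, 3.5],
    [0, 0, 0, 0, 0, 0, 3.5],
    [0, 0, 0, 0, 0, 0, 3.5],
  ],
)

```text
time: 22.5
ee_pos: [0.5518, 0.2262, 0.2884]
eef_rot: [0.165, 3.064, -0.0]
force: [0.4, -0.2, 1.0]
grip_width: 0.0322
```

```bash
python3 look.py l wrist side scene; python3 - <<'E'
import cv2
a=cv2.imread("pics/wr_l.png");b=cv2.imread("pics/si_l.png")[110:220,190:320]
cv2.imwrite("pics/l2.png",cv2.resize(b,None,fx=5,fy=5,interpolation=cv2.INTER_CUBIC))
E
```

```text
22.65 [0.5518 0.2261 0.2884] [ 1.647e-01  3.064e+00 -2.000e-04] [ 0.257  0.44  -0.911  1.733  0.436  1.105  0.675] [-0.  -0.2 -0.2] 0.034303823158483855
```

View pics/wr_l.png

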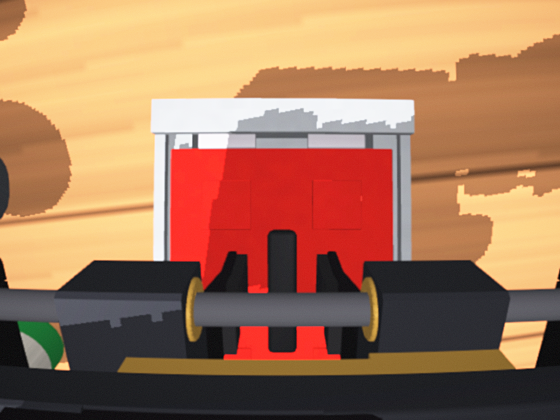

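View pics/l2.png

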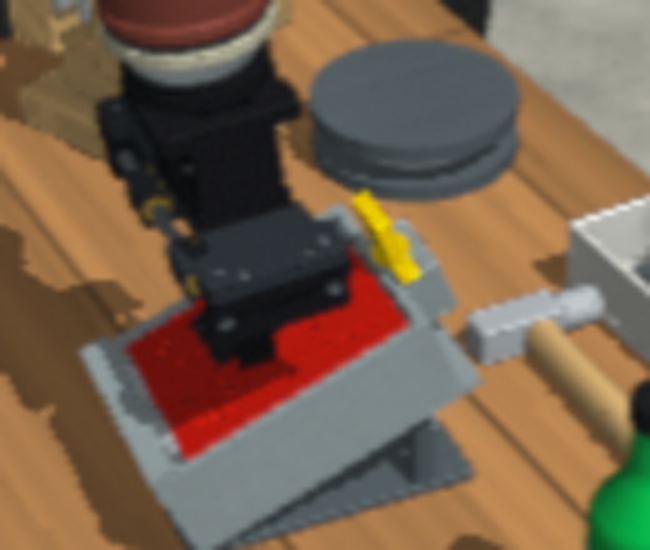

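```bash
python3 - <<'E'
from sim import *
s=state();q=s["qpos"];p,r=cur()
up=p-r.apply([0,0,.10])
a=latch(1.583+np.pi,.08);b=latch(1.583+np.pi,0);
mid=latch(np.pi+.8,.10)
for nm,path in dict(A=[(up,r,5),(*mid,8),(*a,8),(*b,5)]+[(*latch(np.pi+ph,0),4) for ph in(1.2,.8,.4,0,-.03)],
  B=[(up,r,5),(*latch(np.pi-.8,.1),8),(*latch(1.583,.08),8),(*latch(1.583,0),5)]+[(*latch(ph,0),4) for ph in(1.2,.8,.4,0,-.03)]).items():
    f,m=follow(q,path);print(nm,m.min(0).round(2),m.max(0).round(2),f.round(2))
plan([(up,r,5,4.5),(*mid,8,4.5),(*a,8,4.5)])
E
```

```text
A [ 0.19  0.25 -1.24  1.66  0.32  0.89  0.56] [ 0.51  0.47 -0.82  1.77  0.8   1.25  2.13] [ 0.19  0.35 -0.82  1.77  0.6   0.89  0.56]
B [-0.12  0.18 -0.98  1.66  0.31  0.83 -2.45] [ 0.32  0.43 -0.42  1.77  0.53  1.25  0.75] [-0.12  0.28 -0.42  1.77  0.41  0.83 -2.45]
[[0,0,-2,0,0,0,4.5],[0,-0,-2,0,0,0,4.5],[-0,-0,-2,0,0,0,4.5],[-0,-0,-2,0,0,0,4.5],[-0,-0,-2,0,0,0,4.5]]
[[-0.09,0.01,-0.25,0.015,-0.035,-0.1,4.5],[-0.09,-0,-0.25,0.015,-0.035,-0.1,4.5],[-0.11,-0.02,-0.25,0.015,-0.035,-0.1,4.5],[-0.11,-0.03,-0.24,0.015,-0.035,-0.1,4.5],[-0.11,-0.04,-0.24,0.015,-0.035,-0.1,4.5]]
[[-0.12,-0.06,-0.23,0.015,-0.035,-0.1,4.5],[-0.12,-0.08,-0.23,0.015,-0.035,-0.1,4.5],[-0.12,-0.09,-0.22,0.015,-0.035,-0.1,4.5],[0,-0,0.25,0,0,-0.097,4.5],[0,-0,0.25,0,0,-0.097,4.5]]
[[0,-0,0.25,0,0,-0.097,4.5],[0,-0,0.25,0,0,-0.097,4.5],[0,-0,0.25,0,0,-0.097,4.5],[0,-0,0.25,0,0,-0.097,4.5],[0,-0,0.25,0,0,-0.097,4.5]]
[[0.01,-0,0.25,0,0,-0.097,4.5]]
```

play_rows(
  series=[
    [0, 0, -1, 0, 0, 0, 4.5],
    [0, 0, -2, 0, 0, 0, 4.5],
    [0, 0, -2.5, 0, 0, 0, 4.5],
    [0, 0, -2.5, 0, 0, 0, 4.5],
    [0, 0, -2, 0, 0, 0, 4.5],
  ],
)

```text
time: 23.15
ee_pos: [0.5442, 0.2269, 0.3905]
eef_rot: [0.164, 3.063, 0.001]
force: [1.3, -0.2, 1.6]
grip_width: 0.045
```

```bash
python3 look.py m wrist; python3 - <<'E'
from sim import *
from ov import overlay
overlay("pics/wr_m.png",pickle.load(open("wr_m.pkl","rb")),BOXP,BOXR,1.583,"pics/wr_mo.png",None,1.4,lid=lidpose(0,dx=0,dz=-.0006))
plan([(*latch(np.pi-.8,.1),8,4.5),(*latch(1.583,.08),8,4.5)])
E
```

```text
23.2 [0.5445 0.2277 0.3936] [1.6340e-01 3.0592e+00 2.9000e-03] [ 0.31   0.331 -0.967  1.627  0.333  1.273  0.751] [0.9 1.6 2.5] 0.04489728625608268
[[-0.08,-0,-0.18,-0.014,-0.035,0.099,4.5],[-0.1,0.01,-0.19,-0.014,-0.035,0.099,4.5],[-0.09,0.02,-0.17,-0.014,-0.035,0.099,4.5],[-0.1,0.03,-0.18,-0.014,-0.035,0.099,4.5],[-0.1,0.04,-0.17,-0.014,-0.035,0.099,4.5]]
[[-0.1,0.06,-0.17,-0.014,-0.035,0.099,4.5],[-0.11,0.07,-0.16,-0.014,-0.035,0.099,4.5],[-0.1,0.08,-0.15,-0.014,-0.035,0.099,4.5],[0,-0,0.25,0,0,0.095,4.5],[0,-0,0.25,0,0,0.095,4.5]]
[[0,-0,0.25,0,0,0.095,4.5],[0,-0,0.25,0,0,0.095,4.5],[0,-0,0.25,0,0,0.095,4.5],[0,-0,0.25,0,0,0.095,4.5],[0,-0.01,0.25,0,0,0.095,4.5]]
[[0,0,0.25,0,0,0.095,4.5]]
```

View pics/wr_mo.png

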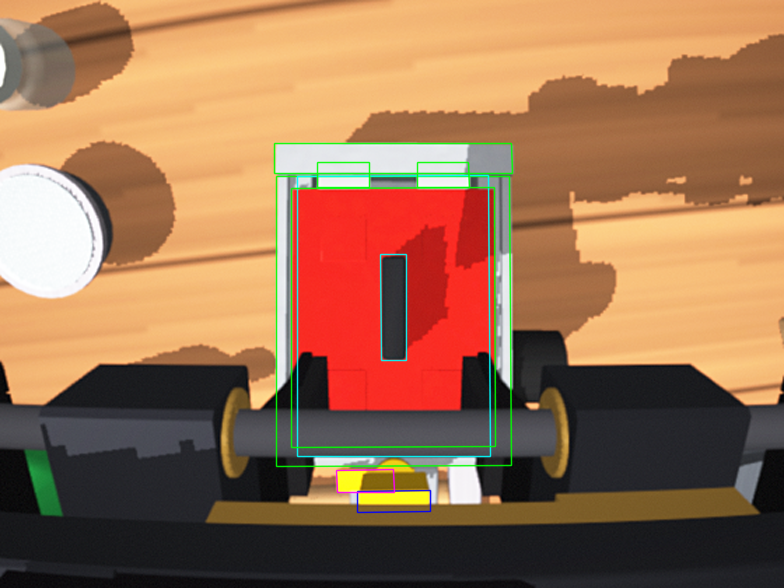

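play_rows(
  series=[
    [-0.08, 0, -0.18, -0.014, -0.035, 0.099, 4.5],
    [-0.1, 0.01, -0.18, -0.014, -0.035, 0.099, 4.5],
    [-0.1, 0.02, -0.18, -0.014, -0.035, 0.099, 4.5],
    [-0.1, 0.03, -0.18, -0.014, -0.035, 0.099, 4.5],
    [-0.1, 0.04, -0.17, -0.014, -0.035, 0.099, 4.5],
  ],
)

```text
time: 23.7
ee_pos: [0.5479, 0.2261, 0.3985]
eef_rot: [0.864, 2.758, 0.115]
force: [0.7, -0.2, 0.2]
grip_width: 0.045
```

play_rows(
  series=[
    [-0.1, 0.06, -0.17, -0.014, -0.035, 0.099, 4.5],
    [-0.1, 0.07, -0.16, -0.014, -0.035, 0.099, 4.5],
    [-0.1, 0.08, -0.15, -0.014, -0.035, 0.099, 4.5],
    [0, 0, 0.25, 0, 0, 0.095, 4.5],
    [0, 0, 0.25, 0, 0, 0.095, 4.5],
  ],
)

```text
time: 24.2
ee_pos: [0.5516, 0.2259, 0.3995]
eef_rot: [1.463, 2.388, 0.221]
force: [0.6, -0.1, -0.0]
grip_width: 0.0449
```

play_rows(
  series=[
    [0, 0, 0.25, 0, 0, 0.095, 4.5],
    [0, 0, 0.25, 0, 0, 0.095, 4.5],
    [0, 0, 0.25, 0, 0, 0.095, 4.5],
    [0, 0, 0.25, 0, 0, 0.095, 4.5],
    [0, 0, 0.25, 0, 0, 0.095, 4.5],
  ],
)

```text
time: 24.7
ee_pos: [0.5562, 0.2252, 0.3876]
eef_rot: [2.01, 2.002, 0.33]
force: [0.3, -0.1, -0.1]
grip_width: 0.0449
```

play_rows(
  series=[
    [0, 0, 0.25, 0, 0, 0.095, 4.5],
    [0, 0, 0, 0, 0, 0, 4.5],
  ],
)

```text
time: 24.9
ee_pos: [0.5571, 0.225, 0.385]
eef_rot: [2.107, 1.913, 0.349]
force: [0.3, -0.1, -0.5]
grip_width: 0.0452
```

```bash
python3 look.py n wrist; python3 - <<'E'
from sim import *
from ov import overlay
overlay("pics/wr_n.png",pickle.load(open("wr_n.pkl","rb")),BOXP,BOXR,1.583,"pics/wr_no.png",None,1.4,lid=lidpose(0,dx=0,dz=-.0006))
q=state()["qpos"]
f,m=follow(q,[(*latch(1.583,0),5)]+[(*latch(ph,0),4) for ph in(1.2,.8,.4,0,-.03)]);print(m.min(0).round(2),m.max(0).round(2))
plan([(*latch(1.583,0),5,4.5)])
E
```

```text
24.95 [0.557  0.2251 0.3851] [2.1031 1.9163 0.3481] [ 0.128  0.205 -0.733  1.743  0.44   0.996 -0.864] [-0.2 -0.8  0.7] 0.04516773590540806
[-0.11  0.21 -0.73  1.75  0.42  0.84 -2.46] [ 0.13  0.32 -0.43  1.77  0.54  0.99 -0.87]
[[0.02,0.04,1.5,-0.001,0,0,4.5],[0.02,0.05,1.51,-0.001,0,0,4.5],[0.02,0.04,1.5,-0.001,0,0,4.5],[0.02,0.04,1.51,-0.001,0,0,4.5],[0.02,0.03,1.5,-0.001,0,0,4.5]]
```

View pics/wr_no.png

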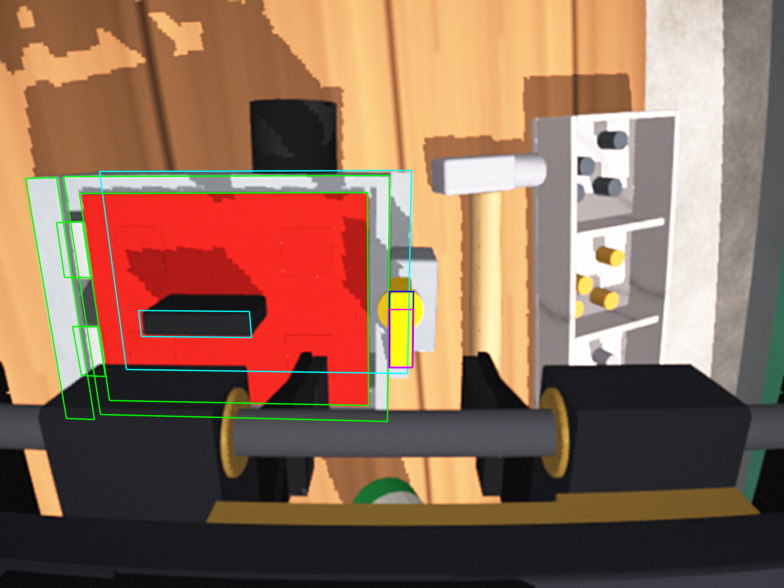

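play_rows(
  series=[
    [0.02, 0.04, 1.5, 0, 0, 0, 4.5],
    [0.02, 0.04, 1.5, 0, 0, 0, 4.5],
    [0.02, 0.04, 1.5, 0, 0, 0, 4.5],
    [0.02, 0.04, 1.5, 0, 0, 0, 4.5],
    [0.02, 0.04, 1.5, 0, 0, 0, 4.5],
  ],
)

```text
time: 25.45
ee_pos: [0.5863, 0.2225, 0.3135]
eef_rot: [2.106, 1.915, 0.347]
force: [-0.1, 0.4, 1.0]
grip_width: 0.0453
```

play_rows(
  series=[
    [0, 0, 0, 0, 0, 0, 0],
    [0, 0, 0, 0, 0, 0, 0],
    [0, 0, 0, 0, 0, 0, 0],
    [0, 0, 0, 0, 0, 0, 0],
    [0, 0, 0, 0, 0, 0, 0],
  ],
)

```text
time: 25.95
ee_pos: [0.5859, 0.2229, 0.3161]
eef_rot: [2.105, 1.914, 0.35]
force: [-0.2, -0.2, -0.3]
grip_width: 0.0131
```

play_rows(
  series=[
    [0, 0, 0, 0, 0, 0, 0],
    [0, 0, 0, 0, 0, 0, 0],
  ],
)

```text
time: 26.15
ee_pos: [0.5862, 0.2227, 0.3162]
eef_rot: [2.105, 1.913, 0.35]
force: [-0.1, 0.2, 2.7]
grip_width: 0.0098
```

```bash
python3 - <<'E'
from h import *
s=state();print(s["force"],s["moment"],s["qpos"].round(3),s["grip_width"])
print(BOXR.inv().apply(s["ee_pos"]-BOXP),(BOXR.inv()*cur()[1]*R.from_euler("x",-np.pi)).as_rotvec())
E
```

```text
[-0.07492813  0.16552362  2.7461082 ] [-0.03653949 -0.1338019  -0.10646516] [ 0.089  0.32  -0.692  1.765  0.555  0.896 -0.945] 0.009836700470774217
[ 8.63974373e-02 -1.59901207e-04  2.51434621e-01] [9.67560216e-07 2.83108872e-03 1.58171102e+00]
```

Gripped. Turning back by about 1.58 rad.

play_rows(
  series=[
    [0, 0, 0, 0, 0, 0.105, 0],
    [0, 0, 0, 0, 0, 0.105, 0],
    [0, 0, 0, 0, 0, 0.105, 0],
    [0, 0, 0, 0, 0, 0.105, 0],
    [0, 0, 0, 0, 0, 0.105, 0],
  ],
)

```text
time: 26.65
ee_pos: [0.586, 0.2229, 0.3161]
eef_rot: [2.586, 1.324, 0.451]
force: [-0.2, 0.2, 3.1]
grip_width: 0.0097
```

play_rows(
  series=[
    [0, 0, 0, 0, 0, 0.105, 0],
    [0, 0, 0, 0, 0, 0.105, 0],
    [0, 0, 0, 0, 0, 0.105, 0],
    [0, 0, 0, 0, 0, 0.105, 0],
    [0, 0, 0, 0, 0, 0.105, 0],
  ],
)

```text
time: 27.15
ee_pos: [0.5858, 0.2231, 0.316]
eef_rot: [2.914, 0.624, 0.525]
force: [-2.2, 0.1, 3.6]
grip_width: 0.0096
```

```bash
python3 - <<'E'
from h import *
s=state();print(s["force"],s["moment"],s["qpos"].round(3),s["grip_width"])
print(BOXR.inv().apply(s["ee_pos"]-BOXP),(BOXR.inv()*cur()[1]*R.from_euler("x",-np.pi)).as_rotvec())
E
```

```text
[-2.2206508   0.14542356  3.56276372] [0.0363472  0.30725888 0.05481647] [-0.038  0.291 -0.537  1.772  0.485  0.872 -1.953] 0.009648840973009703
[8.59448330e-02 1.58638299e-04 2.51421517e-01] [-0.00092058  0.00294426  0.52806092]
```

play_rows(
  series=[
    [0, 0, 0, 0, 0, 0.104, 0],
    [0, 0, 0, 0, 0, 0.104, 0],
    [0, 0, 0, 0, 0, 0.104, 0],
    [0, 0, 0, 0, 0, 0.104, 0],
    [0, 0, 0, 0, 0, 0.104, 0],
  ],
)

```text
time: 27.65
ee_pos: [0.5857, 0.2234, 0.3159]
eef_rot: [3.064, -0.15, 0.569]
force: [-1.1, 1.6, 2.2]
grip_width: 0.0098
```

play_rows(
  series=[
    [0, 0, 0, 0, 0, 0, 0],
    [0, 0, 0, 0, 0, 0, 0],
  ],
)

```text
time: 27.85
ee_pos: [0.5857, 0.2234, 0.3159]
eef_rot: [3.063, -0.139, 0.568]
force: [-1.8, 1.7, 5.8]
grip_width: 0.0098
```

```bash
python3 - <<'E'
from h import *
s=state();print(s["force"],s["moment"],s["qpos"].round(3),s["grip_width"])
print(BOXR.inv().apply(s["ee_pos"]-BOXP),(BOXR.inv()*cur()[1]*R.from_euler("x",-np.pi)).as_rotvec())
E
```

```text
[-1.81750341  1.66166745  5.76217352] [0.51276286 0.47195333 0.1288827 ] [-0.099  0.28  -0.464  1.775  0.454  0.862 -2.445] 0.009798967297250029
[0.08586376 0.00041019 0.25140019] [-0.00119787  0.00262056  0.01547173]
```

play_rows(
  series=[
    [0, 0, 0, 0, 0, 0, 4.5],
    [0, 0, 0, 0, 0, 0, 4.5],
    [0, 0, 0, 0, 0, 0, 4.5],
    [0, 0, -0.5, 0, 0, 0, 4.5],
    [0, 0, -2, 0, 0, 0, 4.5],
  ],
)

```text
time: 28.35
ee_pos: [0.5767, 0.2228, 0.3369]
eef_rot: [3.062, -0.145, 0.561]
force: [-0.7, 0.4, 0.5]
grip_width: 0.0407
```

play_rows(
  series=[
    [0, 0, -3, 0, 0, 0, 4.5],
    [0, 0, -3, 0, 0, 0, 4.5],
    [0, 0, -3, 0, 0, 0, 4.5],
    [0, 0, -2, 0, 0, 0, 4.5],
    [0, 0, 0, 0, 0, 0, 4.5],
  ],
)

```text
time: 28.85
ee_pos: [0.5373, 0.229, 0.4451]
eef_rot: [3.063, -0.143, 0.575]
force: [0.2, -0.2, -0.1]
grip_width: 0.0453
```

```bash
python3 look.py z wrist side scene; python3 - <<'E'
from ik import *
from ov import overlay
for n,k,cr in(("wr",1.4,None),("si",5,(190,110,130,110)),("sc",1.4,None)):
    overlay(f"pics/{n}_z.png",pickle.load(open(n+"_z.pkl","rb")),BOXP,BOXR,0,f"pics/{n}_zo.png",cr,k,lid=lidpose(0,dx=0,dz=-.0006))
E
```

```text
29.0 [0.5378 0.2278 0.4406] [ 3.062  -0.1448  0.5659] [-0.074  0.102 -0.506  1.708  0.317  1.075 -2.35 ] [ 0.1 -0.  -0.8] 0.04526409508033803
```

View pics/wr_zo.png

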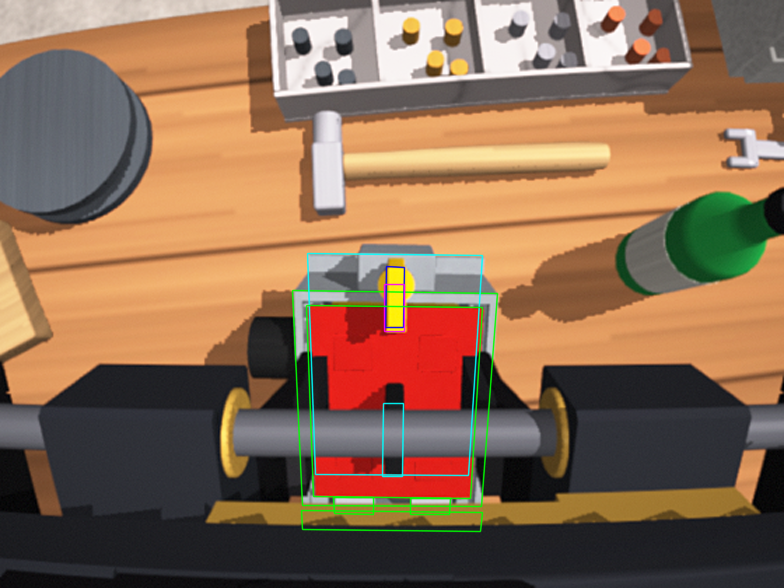

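View pics/si_zo.png

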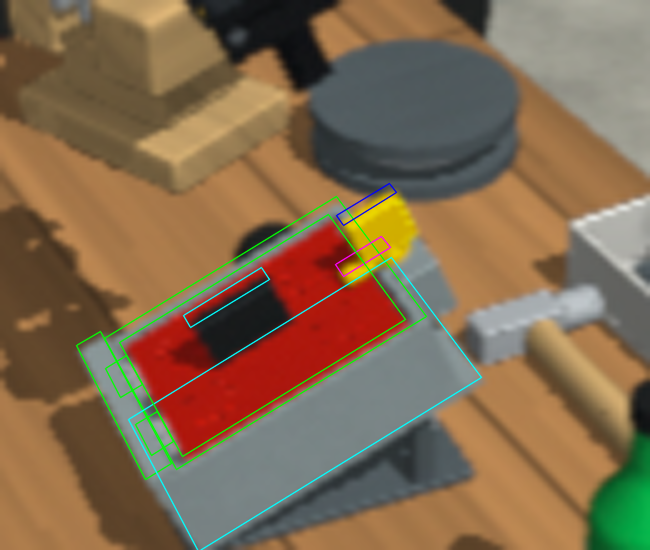

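View pics/sc_zo.png

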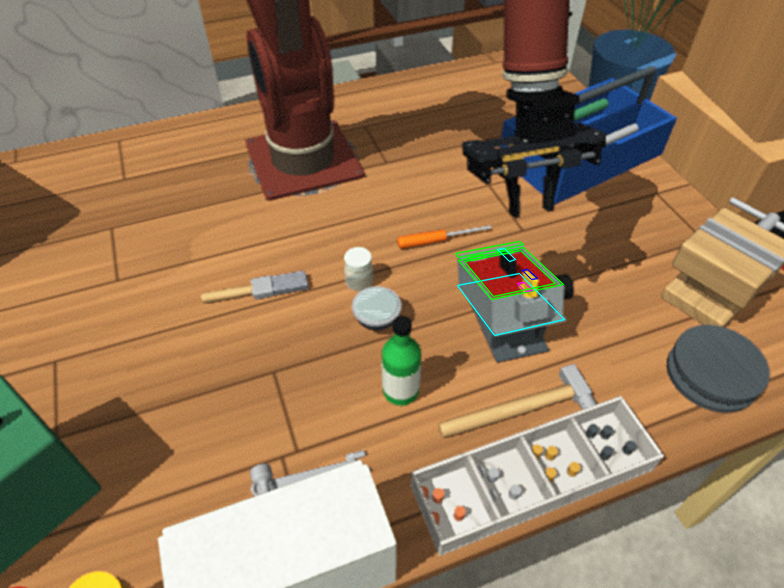

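```bash
python3 -c "
from cell import *
print(finish_job())"
```

```text
the job is handed in; nothing more can be done
None
```

I closed the air-filter box and handed the job in at about 29 s of the 72 s allowed. No verdict was reported, so what follows rests on my own checks.

1. **Opening the button:** I gripped the turn-button and turned it to about 1.58 rad, crosswise and clear of the opening.
2. **Hooking the lid:** I held the lid at about 0.38 rad (22°) to its seat. I slid both tabs about 6 mm under the lip; the wrist picture shows them there.
3. **Swinging it down:** I swung the lid down slowly in the grip until it pressed on the ledges (about 11 N). The arm readings gave a tilt of about 0.002 rad, and the height fitted my estimated seat to within 0.6 mm. Then I let go.
4. **Locking:** I turned the button back to about 0.015 rad from the locked stop, released it and backed the arm off.

**Last checks:** The pictures from all three cameras show the lid flush, the tongue over its edge and the fingers clear. The other things show no visible shift, though I did not measure them again. The force readings were close to zero.

**Disagreements:**
- **Cameras:** The scene and side cameras were 1 to 2 px off the wrist camera, so I relied on the wrist camera and on contact.
- **Ledge height:** The lid touched the ledges about 0.6 mm lower than my estimate of the box height.
- **Detour:** On the way to the box, joint 3 came near its limit (-1.23 of -1.3 rad), so I carried the lid round a detour, which took about 4 s.

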